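# Sort the soy pourers and set the serving board

## Task

Feel by lifting which of the soy pourers are full. Stand each full one in a ring of its own on the serving board with its spout facing the red mark of that ring, and stand the nearly empty ones on the grey refill mat; then press the red service button so that the board is fetched. Leave the bowl and the tin alone.

Things in the scene. Friction and masses are not known exactly. Their poses are not given: they have to be found in the camera images.
- pourer_a: opaque blue soy pourer, 94 mm tall: round body 64 mm in diameter to 50 mm, shoulder to 60, then a fixed round white knob, 28 mm in diameter, 60 to 94 mm up: lift and turn it by this. Yellow spout on the shoulder along +x, to 48 mm from the axis, 34-59 mm up. Origin: centre of underside, z up. All look alike; full 0.42-0.51 kg, nearly empty 0.16-0.22 kg. May be absent
- pourer_a_spout (a point): tip of the spout of pourer_a, 46 mm from the axis, 56 mm above the base
- pourer_b: opaque blue soy pourer, 94 mm tall: round body 64 mm in diameter to 50 mm, shoulder to 60, then a fixed round white knob, 28 mm in diameter, 60 to 94 mm up: lift and turn it by this. Yellow spout on the shoulder along +x, to 48 mm from the axis, 34-59 mm up. Origin: centre of underside, z up. All look alike; full 0.42-0.51 kg, nearly empty 0.16-0.22 kg. May be absent
- pourer_b_spout (a point): tip of the spout of pourer_b, 46 mm from the axis, 56 mm above the base
- pourer_c: opaque blue soy pourer, 94 mm tall: round body 64 mm in diameter to 50 mm, shoulder to 60, then a fixed round white knob, 28 mm in diameter, 60 to 94 mm up: lift and turn it by this. Yellow spout on the shoulder along +x, to 48 mm from the axis, 34-59 mm up. Origin: centre of underside, z up. All look alike; full 0.42-0.51 kg, nearly empty 0.16-0.22 kg. May be absent
- pourer_c_spout (a point): tip of the spout of pourer_c, 46 mm from the axis, 56 mm above the base
- pourer_d: opaque blue soy pourer, 94 mm tall: round body 64 mm in diameter to 50 mm, shoulder to 60, then a fixed round white knob, 28 mm in diameter, 60 to 94 mm up: lift and turn it by this. Yellow spout on the shoulder along +x, to 48 mm from the axis, 34-59 mm up. Origin: centre of underside, z up. All look alike; full 0.42-0.51 kg, nearly empty 0.16-0.22 kg. May be absent
- pourer_d_spout (a point): tip of the spout of pourer_d, 46 mm from the axis, 56 mm above the base
- pourer_e: opaque blue soy pourer, 94 mm tall: round body 64 mm in diameter to 50 mm, shoulder to 60, then a fixed round white knob, 28 mm in diameter, 60 to 94 mm up: lift and turn it by this. Yellow spout on the shoulder along +x, to 48 mm from the axis, 34-59 mm up. Origin: centre of underside, z up. All look alike; full 0.42-0.51 kg, nearly empty 0.16-0.22 kg. May be absent
- pourer_e_spout (a point): tip of the spout of pourer_e, 46 mm from the axis, 56 mm above the base
- board: pale wooden serving board, 120 x 290 mm, 8 mm thick, fixed to the table, three places in a row along its y, 90 mm apart, each drawn as a black ring 72 mm in diameter with a red dash at its rim. Origin: centre of the underside; x across, y along the row, z up
- place_1 (a point): centre of the ring of place 1, on the top face of the board, 8 mm above the table
- mark_1 (a point): the red mark (dash 20 x 10 mm) of place 1, 46 mm from the ring's centre, on the top face: a spout that faces the mark has its tip straight above this point
- place_2 (a point): centre of the ring of place 2, on the top face of the board, 8 mm above the table
- mark_2 (a point): the red mark (dash 20 x 10 mm) of place 2, 46 mm from the ring's centre, on the top face: a spout that faces the mark has its tip straight above this point
- place_3 (a point): centre of the ring of place 3, on the top face of the board, 8 mm above the table
- mark_3 (a point): the red mark (dash 20 x 10 mm) of place 3, 46 mm from the ring's centre, on the top face: a spout that faces the mark has its tip straight above this point
- tray: grey refill mat with a flat bright edge line, 130 x 200 mm, its top 6 mm above the table, fixed. Origin: centre of the underside; x across its short side, y along the long side
- bell_top (a point): middle of the top of the red service button (32 mm in diameter, in a steel housing on the table), to be pressed straight down
- bell (a joint): travel of the service button: 0 up, 0.006 m fully down (about 5 N); it springs back
- rice_bowl: white bowl, 110 mm in diameter, 55 mm tall; leave it alone. Origin: centre of the underside
- sesame_tin: green tin, 56 mm in diameter, 70 mm tall; leave it alone. Origin: centre of the underside

How it is judged (in metres and radians):
On the way, in this order (a step that is already met when the one before it is completed fails the run):
1. every full pourer upright in its own ring (within 8 mm), spout tip within 14 mm of above the red mark; nearly empty ones upright on the grey mat, within 35 mm across and 70 mm along of its centre (angle between each of pourer_a, pourer_b, pourer_c, pourer_d, pourer_e's own z axis and vertical below 0.09 rad and linear speed of each of pourer_a, pourer_b, pourer_c, pourer_d, pourer_e below 0.03 m/s and ((horizontal distance between pourer_a and place_1 below 0.008 m and horizontal distance between pourer_a_spout and mark_1 below 0.014 m and contact force between pourer_a and board above 3 N) or (horizontal distance between pourer_a and place_2 below 0.008 m and horizontal distance between pourer_a_spout and mark_2 below 0.014 m and contact force between pourer_a and board above 3 N) or (horizontal distance between pourer_a and place_3 below 0.008 m and horizontal distance between pourer_a_spout and mark_3 below 0.014 m and contact force between pourer_a and board above 3 N) or (contact force between pourer_a and tray between 1 and 3 N and x of pourer_a in the frame of tray between -0.035 and 0.035 m and y of pourer_a in the frame of tray between -0.07 and 0.07 m)) and ((horizontal distance between pourer_b and place_1 below 0.008 m and horizontal distance between pourer_b_spout and mark_1 below 0.014 m and contact force between pourer_b and board above 3 N) or (horizontal distance between pourer_b and place_2 below 0.008 m and horizontal distance between pourer_b_spout and mark_2 below 0.014 m and contact force between pourer_b and board above 3 N) or (horizontal distance between pourer_b and place_3 below 0.008 m and horizontal distance between pourer_b_spout and mark_3 below 0.014 m and contact force between pourer_b and board above 3 N) or (contact force between pourer_b and tray between 1 and 3 N and x of pourer_b in the frame of tray between -0.035 and 0.035 m and y of pourer_b in the frame of tray between -0.07 and 0.07 m)) and ((horizontal distance between pourer_c and place_1 below 0.008 m and horizontal distance between pourer_c_spout and mark_1 below 0.014 m and contact force between pourer_c and board above 3 N) or (horizontal distance between pourer_c and place_2 below 0.008 m and horizontal distance between pourer_c_spout and mark_2 below 0.014 m and contact force between pourer_c and board above 3 N) or (horizontal distance between pourer_c and place_3 below 0.008 m and horizontal distance between pourer_c_spout and mark_3 below 0.014 m and contact force between pourer_c and board above 3 N) or (contact force between pourer_c and tray between 1 and 3 N and x of pourer_c in the frame of tray between -0.035 and 0.035 m and y of pourer_c in the frame of tray between -0.07 and 0.07 m)) and ((horizontal distance between pourer_d and place_1 below 0.008 m and horizontal distance between pourer_d_spout and mark_1 below 0.014 m and contact force between pourer_d and board above 3 N) or (horizontal distance between pourer_d and place_2 below 0.008 m and horizontal distance between pourer_d_spout and mark_2 below 0.014 m and contact force between pourer_d and board above 3 N) or (horizontal distance between pourer_d and place_3 below 0.008 m and horizontal distance between pourer_d_spout and mark_3 below 0.014 m and contact force between pourer_d and board above 3 N) or (contact force between pourer_d and tray between 1 and 3 N and x of pourer_d in the frame of tray between -0.035 and 0.035 m and y of pourer_d in the frame of tray between -0.07 and 0.07 m)) and ((horizontal distance between pourer_e and place_1 below 0.008 m and horizontal distance between pourer_e_spout and mark_1 below 0.014 m and contact force between pourer_e and board above 3 N) or (horizontal distance between pourer_e and place_2 below 0.008 m and horizontal distance between pourer_e_spout and mark_2 below 0.014 m and contact force between pourer_e and board above 3 N) or (horizontal distance between pourer_e and place_3 below 0.008 m and horizontal distance between pourer_e_spout and mark_3 below 0.014 m and contact force between pourer_e and board above 3 N) or (contact force between pourer_e and tray between 1 and 3 N and x of pourer_e in the frame of tray between -0.035 and 0.035 m and y of pourer_e in the frame of tray between -0.07 and 0.07 m))), for 0.3 s.
2. the service button is pressed down by at least 4 mm (value of joint bell above 0.004 m), for 0.05 s.
At the end, for the whole second after the job is handed in: full pourers upright in a ring of their own (axis within 8 mm), spout tip within 14 mm of the spot above its red mark; nearly empty ones upright on the grey mat (axis within 35 mm of its centre across, 70 mm along); all at rest and let go, button up again (all of step 1 and value of joint bell below 0.002 m); the robot touches nothing.
It fails at once if the rice bowl is pushed more than 25 mm from its start (distance of rice_bowl from where it was at the start of the episode above 0.025 m).
It fails at once if the tin is pushed more than 25 mm from its start (distance of sesame_tin from where it was at the start of the episode above 0.025 m).
Of pourer_a, pourer_b, pourer_c, pourer_d, pourer_e only 4 to 5 are there at a start; the rules pass over those that are not, and their reading is None.
At some moment in a run one of pourer_a, pourer_b, pourer_c, pourer_d, pourer_e may be knocked a few centimetres aside while the robot is not near it.
Once in a run the grip may slacken for a moment while it holds something.
It also fails if it takes over 208 s, if anything falls off the work surface, if the arm or the gripper's body presses on something with over 40 N, if the wrist force passes 120 N, or if a joint passes its speed limit or range.

## Robot

A 6-joint arm with a two-finger parallel gripper is mounted at the origin on the work surface. World frame = base frame: x ahead of the robot, y to its left, z up, the work surface at z = 0. Lengths are in mm, angles in rad, forces in N, time in s.
With the tool pointing down it reaches from about 425 to 1125 mm from the base axis. Payload 14.9 kg.
Tool frame: the origin (TCP) lies at the centre of the arm's flange, where the gripper is bolted on; the fingertips stand 191 mm ahead of it and the grasp point (between the pads) lies 172 mm ahead of it; z points along the fingers, y is the line along which they close (so a half turn about z gives the same grasp; the last joint's range is limited). The gripper opens to 91 mm and grips with 3 to 60 N. Pads are 32 mm wide; open, the fingers measure 118 mm over their backs; the gripper's body (76 mm by 178 mm) begins 60 mm behind the grasp point.
Start: joints at [1.193, 0.379, 1.734, -0, 1.028, -0.033], TCP at [236.614, 658.812, 404.732] pointing down, gripper open.
Joint ranges: [-2.77, 2.77], [-0.74, 2.19], [0, 2.66], [-1.06, 4.2], [0.31, 2.87], [-3.08, 3.08]. Speed limits (rad/s): [1.89, 1.89, 2.39, 3.14, 3.14, 3.14].

## Interface

Orientations are given as a rotation vector (axis times angle).
In Python, from bench import status, cams, r, spotter gives the robot as it stands.
- The arm moves only by the tool servo_tool, never from a script. Its argument "commands" is a list of rows, each a list of 3 entries, a list of its own where there are three numbers: the shift along the tool's x, y, z in m, then the turn, a rotation vector about the tool's x, y, z in rad, then the opening, from -1 (shut) to 1 (fully open). In form: [[[dx, dy, dz], [rx, ry, rz], claw], ...]. A call has 1 to 5 rows; each row shifts and turns the commanded pose from where the row before left it, along the tool's axes as they then stand; what a row does not reach is not made up. A row lasts 1/12 s, in which the tool goes at most 41.7 mm and 7.16 degrees, less where a joint would pass 70% of its speed; a pose out of reach is approached as far as the arm can. A call with a gripper value outside its range is refused whole. The fingers move at their own pace and stop on an object; "force" is the grip in N (left out, the last holds). Time passes only in rows, so rows that do not move let the fingers close. It gives the time, the measured TCP pose, the force, the opening and the grip force at its end, in the units of the state.
- status.get_obs(): the state, without advancing time (a new reading comes with each control period).
- cams.snapshot(name): name is "scene" or "top" or "wrist"; returns the picture (400x640x3 uint8, red, green, blue); there is no depth.
- cams.calibration(name): a dict with "intrinsics" (3x3 intrinsics, pixels), "k1" (the pictures are not rectified: a ray, as slopes to the right and down, at radius r is drawn at 1 + k1 r^2 times it, then the intrinsics apply), "rvec" (rotation vector, rad) and "tvec" (3), from world to camera coordinates, as OpenCV has them; the wrist camera has in their place "mount" (4x4, takes a point from camera to tool coordinates, whose origin is the TCP and whose axes are the flange's). Camera axes: x right, y down, z forward; pixel columns grow to the right and rows downward; lengths in mm; the calibration is good to about 2 mm. A picture is of the moment at which its call begins: read the wrist's pose just before it. calibration takes no time and is no camera call.
- r.sign_off(): hands the job in; it is judged then, once.
Trained networks look in the newest picture that a camera, given by its name, has taken for a name from the list of things; names that differ only in an ending like _2 or _b are one class to them, and where a whole thing is asked for, a point or a joint stands for the part that bears it (a point fixed in the world has none). Each returns a list of dicts, best first, with "confidence" (0 to 1); they miss things now and then, are a little off and sometimes report something else, mostly with a low value. They report only what shows in the picture. A call takes as long as a camera call.
- spotter.boxes_of(camera, query): "box" ([left, top, right, bottom] in pixels, round what is visible of it).
- spotter.spot_point(camera, query): "point" ([column, row] in pixels: a listed point, or the origin of a listed thing).
The state is a dict: "time": time; "joints": joint angles; "joint_vel": joint speeds; "joint_torque": joint torques, N m; "ee_pos": TCP position; "tcp_rot": TCP orientation; "force": force on the tool from outside, world axes, zero at the start; "ft_torque": the same for the moment, N m; "grip_width": finger opening in mm; "grasp_force": force on a finger pad.
Only numpy, scipy, OpenCV 4.12 (cv2) and the standard library are available. Lean on these libraries where they do the work, as an engineer would, in place of code of your own. Each camera call takes 0.05 s, during which the arm holds its last target. There are 200 camera calls.

## Working session

There is one attempt and no reset: what is moved stays moved. The work goes in short steps, Python scripts to look and compute and a tool call to move; the robot and the scene stay as the last step left them, time stands still between calls to the robot, and variables do not carry over. Pictures are saved under pics/ and viewed, at most 14 in all, crops included, and the job is handed in when it is done.

Besides the shell and the picture viewer there is one more tool, called after "Emit:" as a command line: name --argument value ..., lists and objects as JSON in quotes. servo_tool: Moves the arm, as the interface text tells. Its arguments: {"type":"object","properties":{"commands":{"type":"array"},"force":{"type":"number"}},"required":["commands"]}

```bash
mkdir -p pics; ls; cat > h.py <<'E'
import numpy as np, cv2
from bench import status, cams, r, spotter
from scipy.spatial.transform import Rotation as R
def cam(name,obs=None):
    c=cams.calibration(name); K=np.array(c["intrinsics"],float)
    if "mount" in c:
        o=obs or status.get_obs(); M=np.array(c["mount"],float)
        T=np.eye(4);T[:3,:3]=R.from_rotvec(o["tcp_rot"]).as_matrix();T[:3,3]=o["ee_pos"]
        W=T@M; Rw=W[:3,:3]; C=W[:3,3]
    else:
        Rm=R.from_rotvec(np.ravel(c["rvec"])).as_matrix(); Rw=Rm.T; C=-Rm.T@np.ravel(c["tvec"])
    return K,c["k1"],Rw,C
def px2w(cm,p,z):
    K,k1,Rw,C=cm
    u=cv2.undistortPoints(np.array([[p]],float),K,np.array([k1,0,0,0.]))[0,0]
    d=Rw@np.array([u[0],u[1],1.]); t=(z-C[2])/d[2]
    return (C+t*d)
def w2px(cm,X):
    K,k1,Rw,C=cm
    q=Rw.T@(np.asarray(X,float)-C)
    return cv2.projectPoints(q[None],np.zeros(3),np.zeros(3),K,np.array([k1,0,0,0.]))[0][0,0]
def snap(name,fn=None):
    o=status.get_obs(); im=cams.snapshot(name)
    if fn: cv2.imwrite("pics/"+fn,cv2.cvtColor(im,cv2.COLOR_RGB2BGR))
    return im,cam(name,o)
E
python3 - <<'E'
from h import *
o=status.get_obs(); print({k:np.round(v,3).tolist() for k,v in o.items()})
for n in["top","scene"]:
    im,cm=snap(n,n+"0.png"); print(n,np.round(cm[3]),np.round(cm[2][:,2],2))
    for q,z in [("pourer_a",0),("pourer_a_spout",56),("place_1",8),("mark_1",8),("tray",0),("bell_top",None),("rice_bowl",0),("sesame_tin",0),("board",0)]:
        for d in spotter.spot_point(n,q):
            if d["confidence"]>.3: print(q,round(d["confidence"],2),np.round(d["point"],1),np.round(px2w(cm,d["point"],z or 30)[:2]))
E
```

```text
pics
{'time': 0.0, 'joints': [1.193, 0.379, 1.735, 0.0, 1.028, -0.033], 'joint_vel': [0.0, -0.001, 0.001, -0.001, 0.001, 0.0], 'joint_torque': [-0.003, -76.373, -43.437, 0.065, 0.042, -0.0], 'ee_pos': [236.517, 658.616, 404.07], 'tcp_rot': [-0.539, -3.095, 0.002], 'force': [-0.519, 0.773, -0.899], 'ft_torque': [0.023, -0.022, -0.037], 'grasp_force': 0.0, 'grip_width': 91.278}
top [ 461.    7. 1117.] [ 0.09 -0.   -1.  ]
pourer_a 0.96 [410.9 238.2] [ 449. -242.]
pourer_a 0.78 [280.9 240. ] [454. 125.]
pourer_a 0.64 [375.1 243.2] [ 438. -140.]
pourer_a 0.63 [322. 241.] [448.   9.]
pourer_a 0.59 [242.5 246.1] [439. 234.]
pourer_a_spout 0.75 [221.8 246.9] [439. 287.]
place_1 0.97 [308.7 183.9] [615.  44.]
place_1 0.85 [246.7 188.7] [605. 225.]
place_1 0.71 [274.4 187.6] [606. 144.]
mark_1 0.68 [276.2 171.9] [653. 138.]
mark_1 0.58 [230.7 177.5] [640. 272.]
mark_1 0.56 [315.2 167. ] [664.  24.]
bell_top 0.61 [197.  238.1] [465. 365.]
rice_bowl 0.88 [468.7 249.4] [ 412. -408.]
sesame_tin 0.7 [181.1 190. ] [604. 412.]
board 0.69 [277.1 181.7] [620. 133.]
scene [1087. -567.  814.] [-0.52  0.5
[... 181 characters left out ...]
58 [279.7 225.3] [ 465. -155.]
pourer_a 0.33 [433.3 169.4] [616. 392.]
pourer_a_spout 0.78 [372.9 152. ] [430. 287.]
place_1 0.92 [368.3 223. ] [621.  57.]
place_1 0.83 [386.  204.2] [604. 159.]
place_1 0.64 [397.4 190.8] [588. 236.]
place_1 0.31 [393.8 214.9] [651. 140.]
mark_1 0.97 [370.1 237. ] [662.  19.]
mark_1 0.93 [413.2 193.3] [631. 265.]
mark_1 0.79 [393.5 213.4] [647. 144.]
tray 0.88 [286.7 286.1] [ 640. -270.]
bell_top 0.4 [395.9 156.2] [480. 358.]
rice_bowl 0.86 [183.3 271.8] [ 427. -435.]
rice_bowl 0.5 [415.2 197.1] [659. 232.]
sesame_tin 0.6 [431.9 166.7] [604. 401.]
board 0.91 [383.4 208.2] [624. 120.]
board 0.65 [248.1 247.4] [ 472. -269.]
board 0.47 [392.8 214.2] [659. 121.]
```

```bash
python3 - <<'E'
import cv2
a=cv2.imread("pics/top0.png")[130:300,150:510]; cv2.imwrite("pics/top0c.png",cv2.resize(a,(792,374),interpolation=cv2.INTER_CUBIC))
a=cv2.imread("pics/scene0.png")[110:330,130:490]; cv2.imwrite("pics/scene0c.png",cv2.resize(a,(792,484),interpolation=cv2.INTER_CUBIC))
E
```

```text
(no output)
```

View pics/top0c.png

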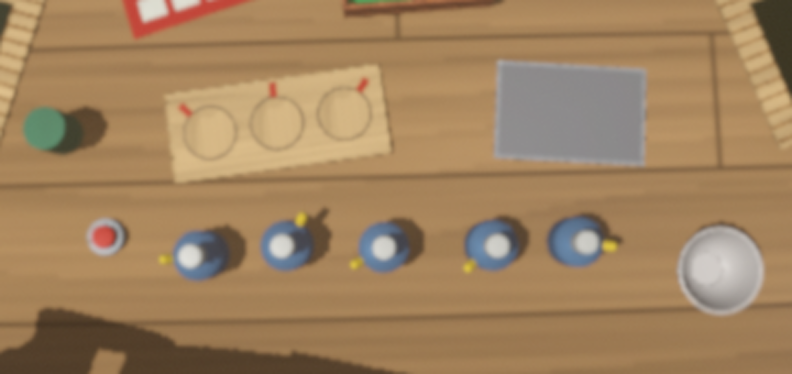

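View pics/scene0c.png

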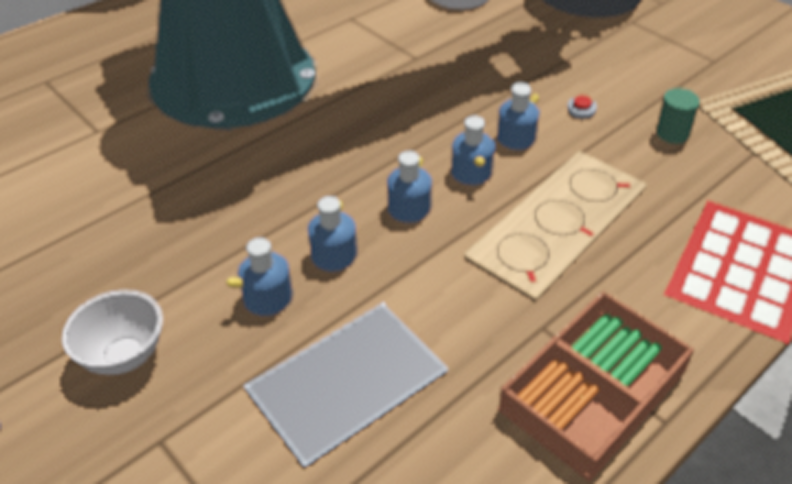

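```bash
cat >> h.py <<'E'
def blobs(im,kind,amin):
    hsv=cv2.cvtColor(im,cv2.COLOR_RGB2HSV); H,S,V=[hsv[...,i].astype(int) for i in range(3)]
    m={"yellow":(H>22)&(H<35)&(S>150)&(V>110),"red":((H<8)|(H>172))&(S>140)&(V>90),"white":(S<40)&(V>150),"blue":(H>95)&(H<125)&(S>80)}[kind]
    n,l,st,ce=cv2.connectedComponentsWithStats(m.astype(np.uint8))
    return [(st[i][4],ce[i],st[i]) for i in range(1,n) if st[i][4]>=amin]
E
python3 - <<'E'
from h import *
im=cv2.cvtColor(cv2.imread("pics/top0.png"),cv2.COLOR_BGR2RGB); cm=cam("top")
for k,z,a in [("yellow",56,5),("red",8,5),("white",94,30),("blue",30,100)]:
    for b in blobs(im,k,a): print(k,b[0],np.round(b[1],1),np.round(px2w(cm,b[1],z)[:2]))
c=cams.calibration("wrist"); print(np.round(c["mount"],3),c["intrinsics"],c["k1"])
E
```

```text
yellow 19 [286.6 229.1] [484. 106.]
yellow 21 [427.  241.4] [ 439. -281.]
yellow 16 [224.7 247.3] [438. 279.]
yellow 14 [311.4 249.3] [427.  39.]
yellow 15 [362.9 250.9] [ 419. -102.]
red 1434 [235.8 112.4] [836. 257.]
red 9 [314.3 168.2] [660.  26.]
red 10 [273.5 170.5] [657. 146.]
red 11 [233.7 179.6] [633. 263.]
red 56 [197.2 237.1] [468. 371.]
white 14518 [142.8  44.3] [1024.  513.]
white 17858 [410.6  36.4] [1020. -258.]
white 4472 [611.9  48.3] [ 995. -878.]
white 112 [272.4  33.2] [1039.  135.]
white 92 [253.6  91. ] [867. 188.]
white 92 [239.3  95.8] [855. 229.]
white 90 [224.8 100.7] [842. 269.]
white 88 [210.6 105.5] [830. 309.]
white 88 [258.  104.5] [828. 176.]
white 90 [243.4 109.3] [815. 217.]
white 91 [229.1 114.1] [803. 257.]
white 94 [262.4 118.1] [788. 164.]
white 94 [214.5 119. ] [791. 297.]
white 89 [248.  122.9] [776. 204.]
white 91 [233.4 127.8] [764. 244.]
white 92 [218.8 132.9] [751. 285.]
white 304 [400.9 184.8] [ 594. -207.]
white 45 [437.2 165.4] [ 645. -309.]
white 1090 [477.8 251.2] [ 409. -408.]
white 100 [415.9 240.1] [ 444. -241.]
white 465 [636.9 274.
[... 214 characters left out ...]
 327.8] [225. 709.]
white 38 [ 92.2 314.8] [261. 639.]
white 1848 [597.2 345.8] [ 134. -743.]
white 55 [ 54.4 333.1] [209. 754.]
white 1366 [151.  383.2] [ 80. 475.]
white 60 [296.6 368.4] [118.  84.]
blue 5042 [568.  263.3] [ 360. -707.]
blue 175 [408.  239.5] [ 446. -234.]
blue 108 [321.2 242.8] [443.  12.]
blue 145 [369.5 240.8] [ 445. -125.]
[[ 1.0000e-03 -9.6600e-01 -2.6000e-01  7.2817e+01]
 [ 1.0000e+00  0.0000e+00  1.0000e-03 -2.0470e+00]
 [-1.0000e-03 -2.6000e-01  9.6600e-01  2.0042e+01]
 [ 0.0000e+00  0.0000e+00  0.0000e+00  1.0000e+00]] [[329.78177898   0.         323.62628309]
 [  0.         329.78177898 207.98320136]
 [  0.           0.           1.        ]] 0.006575476719181138
```

Emit:
servo_tool --commands '[[[0,0,0],[0,0,0.1227],1],[[0,0,0],[0,0,0.1227],1],[[0,0,0],[0,0,0.1227],1],[[0,0,0],[0,0,0.1227],1],[[0,0,0],[0,0,0.1227],1]]'

```text
time: 1.42
ee_pos: [236.6, 658.8, 404.7]
tcp_rot: [-1.457, -2.783, 0.0]
force: [0.7, 0.2, -0.1]
grip_width: 91.3
grasp_force: 0.0
```

Emit:
servo_tool --commands '[[[0,0,0],[0,0,0.1227],1],[[0,0,0],[0,0,0.1227],1],[[0,0,0],[0,0,0.1227],1],[[0,0,0],[0,0,0.1227],1],[[0,0,0],[0,0,0.1227],1]]'

```text
time: 1.83
ee_pos: [236.6, 658.8, 404.7]
tcp_rot: [-2.229, -2.214, 0.0]
force: [0.4, -0.2, 1.1]
grip_width: 91.2
grasp_force: 0.0
```

Emit:
servo_tool --commands '[[[-0.0324,0.023,0],[0,0,0],1],[[-0.0324,0.023,0],[0,0,0],1],[[-0.0324,0.023,0],[0,0,0],1],[[-0.0324,0.023,0],[0,0,0],1],[[-0.0324,0.023,0],[0,0,0],1]]'

```text
time: 2.25
ee_pos: [352.1, 495.1, 404.9]
tcp_rot: [-2.222, -2.221, -0.0]
force: [1.0, 0.7, 0.4]
grip_width: 90.9
grasp_force: 0.0
```

Emit:
servo_tool --commands '[[[-0.0324,0.023,0],[0,0,0],1],[[-0.0324,0.023,0],[0,0,0],1],[[-0.0324,0.023,0],[0,0,0],1],[[-0.0324,0.023,0],[0,0,0],1],[[-0.0324,0.023,0],[0,0,0],1]]'

```text
time: 2.67
ee_pos: [467.1, 332.8, 405.0]
tcp_rot: [2.222, 2.22, 0.001]
force: [0.6, 1.1, 0.2]
grip_width: 90.9
grasp_force: 0.0
```

Emit:
servo_tool --commands '[[[-0.0324,0.023,0],[0,0,0],1],[[-0.0324,0.023,0],[0,0,0],1],[[-0.0324,0.023,0],[0,0,0],1],[[-0.0324,0.023,0],[0,0,0],1],[[-0.0324,0.023,0],[0,0,0],1]]'

```text
time: 3.08
ee_pos: [582.0, 170.6, 405.0]
tcp_rot: [2.222, 2.22, 0.001]
force: [0.0, 1.3, -0.5]
grip_width: 91.1
grasp_force: 0.0
```

Emit:
servo_tool --commands '[[[-0.0324,0.023,0],[0,0,0],1],[[0,0,0],[0,0,0],1],[[0,0,0],[0,0,0],1]]'

```text
time: 3.33
ee_pos: [604.9, 138.5, 404.7]
tcp_rot: [2.226, 2.217, 0.0]
force: [0.7, -0.3, -0.1]
grip_width: 91.3
grasp_force: 0.0
```

```bash
python3 - <<'E'
from h import *
im,cm=snap("wrist","w1.png")
for q,z in [("place_1",8),("mark_1",8),("pourer_a",0),("pourer_a_spout",56),("bell_top",30),("tray",6)]:
    for d in spotter.spot_point("wrist",q):
        if d["confidence"]>.3: print(q,round(d["confidence"],2),np.round(d["point"],1),np.round(px2w(cm,d["point"],z)[:2],1))
for k,z,a in [("yellow",56,15),("red",8,15),("white",94,100)]:
    for b in blobs(im,k,a): print(k,b[0],np.round(b[1],1),b[2][:4],np.round(px2w(cm,b[1],z)[:2],1))
E
```

```text
place_1 0.8 [322.8 100.6] [604.2 229.5]
place_1 0.73 [338.8 254.3] [623.2  49.7]
place_1 0.73 [331.6 178.8] [614.  143.6]
place_1 0.35 [369.  175.9] [657.1 146.8]
mark_1 0.82 [369.7 272. ] [661.9  25.8]
mark_1 0.72 [350.7  63.9] [633.8 266.3]
mark_1 0.58 [370.7 179.2] [659.2 142.9]
pourer_a 0.84 [196.2 193.1] [452.9 125.4]
pourer_a 0.62 [171.6  91.8] [437.8 239.5]
pourer_a_spout 0.77 [134.2  32.1] [434.9 285.9]
bell_top 0.74 [322.4  99.7] [603.8 229.2]
tray 0.61 [329.8 177.1] [612.  145.2]
yellow 39 [135.5  36.8] [132  33   8   8] [435.5 282. ]
yellow 78 [206.8 220.1] [202 215  11  12] [483.1 109. ]
red 14076 [539.3  84.5] [449   0 175 185] [836.1 244.9]
red 184 [349.   67.5] [340  58  19  20] [632.1 262.8]
red 145 [368.3 176.7] [360 172  18  10] [656.4 145.8]
red 78 [368.7 272.2] [360 269  17   7] [660.7  25.6]
white 1009 [488.2  18.2] [472   0  34  40] [735.  286.2]
white 629 [531.8  10.1] [517   0  32  25] [768.2 291.6]
white 186 [574.4   3.2] [563   0  31  11] [800.4 296.1]
white 999 [581.6  35.5] [566  15  32  42] [810.6 273.3]
white 952 [538.2  49.8] [523  30  31  41] [778.  263.2]
white 928 [495.8  63.6] [480  44  32  40] [745.4 253.1]
white 904 [585.9  80.1] [571  61  31  39] [820.9 240. ]
white 893 [124.9  83.4] [109  66  33  35] [441.  238.9]
white 867 [543.9  93.4] [529  75  31  38] [788.3 229.8]
white 841 [502.8 106.4] [488  88  31  38] [755.7 219.8]
white 815 [589.9 122. ] [575 104  30  37] [831.1 206.7]
white 789 [549.3 134.4] [535 117  30  36] [798.6 196.6]
white 3677 [623.9 203.2] [597 123  43 140] [876.3 135.4]
white 766 [509.4 146.5] [495 129  30  36] [766.  186.4]
white 668 [155.4 212.6] [141 198  30  30] [451.  127.9]
```

View pics/w1.png

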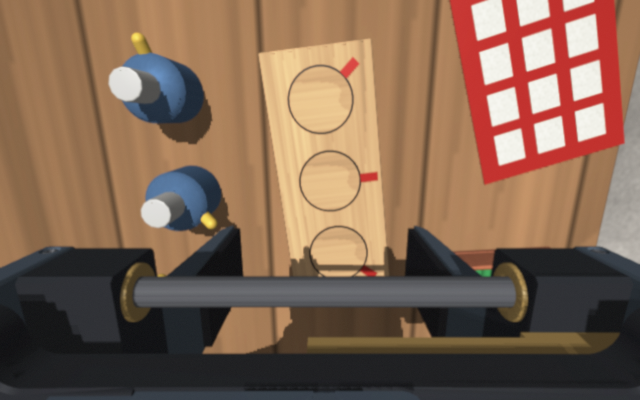

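```bash
python3 - <<'E'
from h import *
from scipy.optimize import least_squares
im=cv2.cvtColor(cv2.imread("pics/w1.png"),cv2.COLOR_BGR2RGB); cm=cam("wrist")
g=cv2.cvtColor(im,cv2.COLOR_RGB2GRAY).astype(int)
bl=cv2.GaussianBlur(g.astype(np.float32),(0,0),7)
ys,xs=np.where((g<bl-25)); 
P=np.array([px2w(cm,(x,y),8)[:2] for x,y in zip(xs,ys) if y<250])
def C(p): return np.array([[p[0],p[1]]+90*k*np.array([-np.sin(p[2]),np.cos(p[2])]) for k in(1,0,-1)])
p=np.array([613.5,141,.1]);rad=36
def d(p,Q): return np.min(np.abs(np.linalg.norm(Q[:,None]-C(p)[None],axis=2)-p[3]),axis=1)
p=np.r_[p,36.]
for tol in(8,5,3,2):
    Q=P[d(p,P)<tol]; s=least_squares(lambda q:d(q,Q),p); p=s.x
    print(len(Q),np.round(p,3),d(p,Q).mean())
print(np.round(C(p),1))
# top camera check
ct=cam("top")
for m,c in zip([(632.1,262.8),(656.4,145.8),(660.7,25.6)],C(p)): v=np.array(m)-c; print(np.linalg.norm(v),np.degrees(np.arctan2(v[1],v[0])))
# individual free circles
for c in C(p):
    Q=P[np.abs(np.linalg.norm(P-c,axis=1)-36)<4]; s=least_squares(lambda q:np.linalg.norm(Q-q[:2],axis=1)-q[2],np.r_[c,36]); print(len(Q),np.round(s.x,1))
im=cv2.imread("pics/top0.png"); m=(cv2.cvtColor(im,cv2.COLOR_BGR2HSV)[...,1]<45)&(cv2.cvtColor(im,cv2.COLOR_BGR2GRAY)>90)
m[:150]=0;m[220:]=0;m[:,:360]=0;m[:,455:]=0
rect=cv2.minAreaRect(np.argwhere(m)[:,::-1].astype(np.float32)); print([np.round(px2w(ct,q,6)[:2]) for q in cv2.boxPoints(rect)],np.round(px2w(ct,rect[0],6)))
E
```

```text
1338 [6.11351e+02 1.43476e+02 1.14000e-01 3.55280e+01] 1.4821796881207712
1269 [6.10828e+02 1.43314e+02 1.16000e-01 3.51660e+01] 0.9671269820765351
1211 [6.10637e+02 1.43203e+02 1.19000e-01 3.49680e+01] 0.757304978499452
1188 [6.10597e+02 1.43173e+02 1.20000e-01 3.49200e+01] 0.7200441730373276
[[599.9 232.5]
 [610.6 143.2]
 [621.3  53.8]]
44.22795930468437 43.189441213078645
45.87853265794512 3.2821574747425255
48.429451242507895 -35.636244516227414
541 [600.  232.8  35.1]
491 [610.9 143.2  35.1]
209 [621.1  52.6  35.7]
[array([ 559., -144.]), array([ 689., -156.]), array([ 674., -359.]), array([ 544., -344.])] [ 616. -250.    6.]
```

Emit:
servo_tool --commands '[[[-0.0027,-0.0385,0],[0,0,0],1],[[-0.0027,-0.0385,0],[0,0,0],1],[[-0.0027,-0.0385,0],[0,0,0],1],[[-0.0025,-0.0384,0],[0,0,0],1],[[0,0,0],[0,0,0],1]]'

```text
time: 4.1
ee_pos: [444.5, 129.4, 403.6]
tcp_rot: [-2.22, -2.22, 0.005]
force: [1.1, -0.4, -0.1]
grip_width: 91.1
grasp_force: 0.0
```

Emit:
servo_tool --commands '[[[0,0,0.035],[0,0,0],1],[[0,0,0.035],[0,0,0],1],[[0,0,0.035],[0,0,0],1],[[0,0,0.03],[0,0,0],1],[[0,0,0.0137],[0,0,0],1]]'

```text
time: 4.52
ee_pos: [448.8, 129.8, 253.0]
tcp_rot: [-2.22, -2.22, 0.005]
force: [-0.7, -0.3, -0.4]
grip_width: 91.4
grasp_force: 0.0
```

Emit:
servo_tool --commands '[[[0,0,0],[0,0,0],-1],[[0,0,0],[0,0,0],-1],[[0,0,0],[0,0,0],-1],[[0,0,0],[0,0,0],-1],[[0,0,0],[0,0,0],-1]]' --force 40

```text
time: 4.93
ee_pos: [450.6, 129.8, 257.3]
tcp_rot: [2.222, 2.22, 0.003]
force: [0.6, -0.1, 0.3]
grip_width: 60.4
grasp_force: 0.0
```

Emit:
servo_tool --commands '[[[0,0,0],[0,0,0],-1],[[0,0,0],[0,0,0],-1],[[0,0,0],[0,0,0],-1],[[0,0,0],[0,0,0],-1],[[0,0,0],[0,0,0],-1]]'

```text
time: 5.35
ee_pos: [450.2, 129.6, 256.1]
tcp_rot: [2.223, 2.22, 0.0]
force: [2.4, 0.1, -0.7]
grip_width: 27.8
grasp_force: 24.3
```

Emit:
servo_tool --commands '[[[0,0,0],[0,0,0],-1],[[0,0,-0.01],[0,0,0],-1],[[0,0,-0.01],[0,0,0],-1],[[0,0,-0.01],[0,0,0],-1],[[0,0,0],[0,0,0],-1]]'

```text
time: 5.77
ee_pos: [450.8, 129.8, 288.4]
tcp_rot: [2.221, 2.219, 0.004]
force: [0.9, 1.2, -2.0]
grip_width: 27.2
grasp_force: 40.0
```

Emit:
servo_tool --commands '[[[0,0,0],[0,0,0],-1],[[0,0,0],[0,0,0],-1],[[0,0,0],[0,0,0],-1]]'

```text
time: 6.02
ee_pos: [450.0, 129.6, 285.8]
tcp_rot: [-2.222, -2.22, 0.001]
force: [-0.4, 0.1, -1.3]
grip_width: 27.2
grasp_force: 40.0
```

Emit:
servo_tool --commands '[[[0,0,0],[0,0,0],-1],[[0,0,0],[0,0,0],-1]]'

```text
time: 6.18
ee_pos: [450.1, 129.6, 285.7]
tcp_rot: [-2.222, -2.22, 0.001]
force: [-0.2, 0.0, -1.5]
grip_width: 27.4
grasp_force: 40.0
```

Emit:
servo_tool --commands '[[[0,0.04,0],[0,0,0],-1],[[0,0.04,0],[0,0,0],-1],[[-0.038,0.011,0],[0,0,0],-1],[[-0.038,0.011,0],[0,0,0],-1],[[-0.038,0.011,0],[0,0,0],-1]]'

```text
time: 6.6
ee_pos: [563.6, 14.2, 285.5]
tcp_rot: [-2.221, -2.221, 0.001]
force: [0.5, 0.1, -2.1]
grip_width: 27.1
grasp_force: 40.0
```

Emit:
servo_tool --commands '[[[-0.038,0.011,0],[0,0,0],-1],[[-0.038,0.011,0],[0,0,0],-1],[[-0.038,0.011,0],[0,0,0],-1],[[-0.038,0.011,0],[0,0,0],-1],[[-0.038,0.011,0],[0,0,0],-1]]'

```text
time: 7.02
ee_pos: [618.0, -176.7, 285.6]
tcp_rot: [-2.222, -2.22, 0.0]
force: [0.7, 0.9, -1.6]
grip_width: 27.1
grasp_force: 40.0
```

Emit:
servo_tool --commands '[[[-0.038,0.011,0],[0,0,0],-1],[[-0.038,0.011,0],[0,0,0],-1],[[0,0,0],[0,0,0],-1],[[0,0,0],[0,0,0],-1],[[0,0,0.015],[0,0,0],-1]]'

```text
time: 7.43
ee_pos: [640.3, -250.8, 272.4]
tcp_rot: [2.221, 2.218, 0.002]
force: [0.5, -0.1, -0.8]
grip_width: 27.3
grasp_force: 40.0
```

Emit:
servo_tool --commands '[[[0,0,0.004],[0,0,0],-1],[[0,0,0.004],[0,0,0],-1],[[0,0,0],[0,0,0],-1],[[0,0,0],[0,0,0],-1],[[0,0,0],[0,0,0],-1]]'

```text
time: 7.85
ee_pos: [639.7, -249.8, 262.6]
tcp_rot: [-2.221, -2.221, 0.0]
force: [-0.8, 0.3, -2.0]
grip_width: 27.4
grasp_force: 40.0
```

Emit:
servo_tool --commands '[[[0,0,0.0005],[0,0,0],1],[[0,0,0],[0,0,0],1],[[0,0,0],[0,0,0],1],[[0,0,0],[0,0,0],1],[[0,0,0],[0,0,0],1]]'

```text
time: 8.27
ee_pos: [639.9, -250.6, 262.6]
tcp_rot: [2.222, 2.22, 0.0]
force: [0.1, -0.1, 0.2]
grip_width: 57.8
grasp_force: 0.0
```

Emit:
servo_tool --commands '[[[0,0,-0.025],[0,0,0],1],[[0,0,-0.03],[0,0,0],1],[[0,0,-0.03],[0,0,0],1],[[0,0,-0.03],[0,0,0],1],[[0,0,-0.027],[0,0,0],1]]'

```text
time: 8.68
ee_pos: [639.7, -250.6, 406.5]
tcp_rot: [2.222, 2.22, 0.0]
force: [-0.6, 0.5, 0.2]
grip_width: 90.0
grasp_force: 0.0
```

Emit:
servo_tool --commands '[[[0.0036,-0.039,0],[0,0,0],1],[[0.0036,-0.039,0],[0,0,0],1],[[0.0036,-0.039,0],[0,0,0],1],[[0.0036,-0.039,0],[0,0,0],1],[[0.0036,-0.039,0],[0,0,0],1]]'

```text
time: 9.1
ee_pos: [443.0, -231.9, 404.4]
tcp_rot: [2.222, 2.22, 0.0]
force: [0.5, -0.7, 0.3]
grip_width: 91.0
grasp_force: 0.0
```

Emit:
servo_tool --commands '[[[0,0,0],[0,0,0],1],[[0,0,0],[0,0,0],1],[[0,0,0],[0,0,0],1]]'

```text
time: 9.35
ee_pos: [445.2, -232.7, 405.1]
tcp_rot: [2.222, 2.219, 0.001]
force: [0.6, 0.0, -0.3]
grip_width: 91.5
grasp_force: 0.0
```

```bash
cat >> h.py <<'E'
def scan(c,fn=None):
    "knobs (z=94, or +offset) with nearest spout direction"
    im,cm=snap(c,fn); f=cm[0][0,0]/ (cm[3][2]-94)
    exp=np.pi*14**2*f*f
    kn=[b for b in blobs(im,"white",.5*exp) if b[0]<2*exp and max(b[2][2:4])<1.7*28*f*1.2]
    yl=[px2w(cm,b[1],50)[:2] for b in blobs(im,"yellow",6 if c=="top" else 25)]
    for b in kn:
        p=px2w(cm,b[1],92)[:2]
        if not(350<p[0]<720 and -350<p[1]<330): continue
        y=[q for q in yl if 25<np.linalg.norm(q-p)<55]
        print(c,"knob",np.round(p,1),[ (np.round(q,1).tolist(),round(float(np.degrees(np.arctan2(*(q-p)[::-1])))),round(float(np.linalg.norm(q-p)))) for q in y])
    return im,cm
E
python3 - <<'E'
from h import *
print(status.get_obs()["ee_pos"])
scan("top","top1.png"); scan("wrist","w2.png")
E
```

```text
[ 445.15025398 -232.65699832  405.09578108]
top knob [ 640.9 -252.3] [([674.9, -275.4], -34, 41)]
top knob [ 444.5 -241.4] []
top knob [445.6   4.4] [([426.2, 39.5], 119, 40)]
top knob [ 444.1 -132.1] [([418.8, -102.0], 130, 39)]
top knob [441.2 239.8] [([437.6, 280.7], 95, 41)]
wrist knob [ 444.2 -133.9] [([420.9, -104.4], 128, 38)]
wrist knob [ 445.3 -240.9] []
wrist knob [ 638.8 -249.8] []
```

View pics/w2.png

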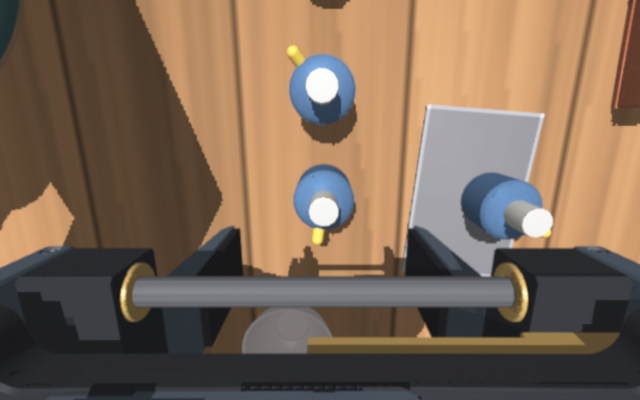

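Emit:
servo_tool --commands '[[[-0.0085,0,0.02],[0,0,0],1],[[0,0,0.035],[0,0,0],1],[[0,0,0.035],[0,0,0],1],[[0,0,0.035],[0,0,0],1],[[0,0,0.024],[0,0,0],1]]'

```text
time: 9.87
ee_pos: [445.0, -240.6, 252.6]
tcp_rot: [-2.221, -2.22, 0.001]
force: [-0.2, -0.2, -0.6]
grip_width: 91.2
grasp_force: 0.0
```

Emit:
servo_tool --commands '[[[0,0,0],[0,0,0],-1],[[0,0,0],[0,0,0],-1],[[0,0,0],[0,0,0],-1],[[0,0,0],[0,0,0],-1],[[0,0,0],[0,0,0],-1]]'

```text
time: 10.28
ee_pos: [445.5, -241.2, 257.1]
tcp_rot: [2.22, 2.219, 0.001]
force: [0.3, -0.6, 0.1]
grip_width: 60.7
grasp_force: 0.0
```

Emit:
servo_tool --commands '[[[0,0,0],[0,0,0],-1],[[0,0,0],[0,0,0],-1],[[0,0,0],[0,0,0],-1],[[0,0,0],[0,0,0],-1],[[0,0,0],[0,0,0],-1]]'

```text
time: 10.7
ee_pos: [444.9, -241.0, 255.7]
tcp_rot: [2.222, 2.22, 0.0]
force: [3.5, -0.3, -0.7]
grip_width: 27.7
grasp_force: 25.0
```

Emit:
servo_tool --commands '[[[0,0,0],[0,0,0],-1],[[0,0,-0.01],[0,0,0],-1],[[0,0,-0.01],[0,0,0],-1],[[0,0,-0.01],[0,0,0],-1],[[0,0,0],[0,0,0],-1]]'

```text
time: 11.12
ee_pos: [445.3, -241.2, 287.9]
tcp_rot: [2.221, 2.218, 0.001]
force: [1.7, 0.4, -4.5]
grip_width: 27.2
grasp_force: 40.0
```

Emit:
servo_tool --commands '[[[0,0,0],[0,0,0],-1],[[0,0,0],[0,0,0],-1],[[0,0,0],[0,0,0],-1]]'

```text
time: 11.37
ee_pos: [444.6, -240.8, 285.3]
tcp_rot: [-2.222, -2.22, 0.0]
force: [0.5, 0.4, -5.5]
grip_width: 27.9
grasp_force: 4.0
```

Emit:
servo_tool --commands '[[[0,0,0],[0,0,0],-1],[[0,0,0],[0,0,0],-1]]'

```text
time: 11.53
ee_pos: [444.7, -240.9, 285.2]
tcp_rot: [-2.222, -2.22, 0.0]
force: [0.0, 1.3, -4.9]
grip_width: 27.6
grasp_force: 4.0
```

Emit:
servo_tool --commands '[[[0,0,0],[0,0,0],-1],[[0,0,0],[0,0,0],-1],[[0,0,0],[0,0,0],-1],[[0,0,0],[0,0,0],-1],[[0,0,0],[0,0,0],-1]]' --force 40

```text
time: 11.95
ee_pos: [444.8, -240.9, 285.5]
tcp_rot: [-2.223, -2.22, 0.0]
force: [-0.0, -0.1, -5.2]
grip_width: 27.2
grasp_force: 40.0
```

Emit:
servo_tool --commands '[[[0,0,0],[0,0,0],-1],[[0,0,0],[0,0,0],-1],[[0,0,0],[0,0,0],-1]]'

```text
time: 12.2
ee_pos: [444.8, -240.9, 285.5]
tcp_rot: [2.223, 2.22, -0.0]
force: [-0.5, 0.2, -5.3]
grip_width: 27.0
grasp_force: 40.0
```

```bash
python3 - <<'E'
from h import *
o=status.get_obs(); print(o["force"],o["grasp_force"],o["ee_pos"])
scan("top","top2.png"); scan("wrist","w3.png")
snap("scene","s3.png")
a=cv2.imread("pics/scene0.png")[200:280,190:330]
a=cv2.imread("pics/s3.png")[180:290,180:330]; b=cv2.imread("pics/w3.png")[60:280,170:470]
cv2.imwrite("pics/m3.png",np.vstack([cv2.resize(a,(450,330),interpolation=2),cv2.resize(b,(450,270))]))
E
```

```text
[-0.48364265  0.20065874 -5.30219631] 39.99880492687225 [ 444.81357679 -240.88307056  285.53338999]
top knob [ 640.9 -252.1] [([674.6, -275.1], -34, 41)]
top knob [445.6   4.4] [([426.2, 39.5], 119, 40)]
top knob [ 444.1 -132.1] [([418.5, -102.1], 130, 39)]
top knob [441.2 239.8] [([437.7, 280.2], 95, 41)]
wrist knob [ 444.2 -133.9] [([422.0, -106.1], 129, 36)]
wrist knob [ 445.  -242.4] []
wrist knob [ 563.5 -284. ] []
```

View pics/m3.png

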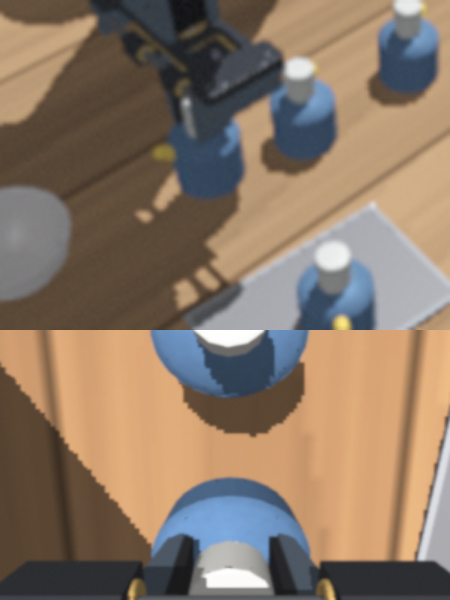

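Emit:
servo_tool --commands '[[[0,0.0283,-0.01],[0,0,0],-1],[[0,0.0283,-0.01],[0,0,0],-1],[[0,0.0283,0],[0,0,0],-1],[[0.0368,0.0114,0],[0,0,0],-1],[[0.0368,0.0114,0],[0,0,0],-1]]'

```text
time: 12.77
ee_pos: [553.9, -167.4, 305.8]
tcp_rot: [2.224, 2.217, 0.001]
force: [-0.6, 1.1, -5.2]
grip_width: 27.1
grasp_force: 40.0
```

Emit:
servo_tool --commands '[[[0.0368,0.0114,0],[0,0,0],-1],[[0.0368,0.0114,0],[0,0,0],-1],[[0.0368,0.0114,0],[0,0,0],-1],[[0.0368,0.0114,0],[0,0,0],-1],[[0.0368,0.0114,0],[0,0,0],-1]]'

```text
time: 13.18
ee_pos: [610.0, 18.5, 305.5]
tcp_rot: [-2.222, -2.22, 0.0]
force: [0.6, -1.0, -4.1]
grip_width: 27.3
grasp_force: 40.0
```

Emit:
servo_tool --commands '[[[0.0368,0.0114,0],[0,0,0],-1],[[0,0,0],[0,0,-0.1202],-1],[[0,0,0],[0,0,-0.1202],-1],[[0,0,0],[0,0,-0.1202],-1],[[0,0,0],[0,0,-0.1202],-1]]'

```text
time: 13.6
ee_pos: [621.1, 53.7, 305.3]
tcp_rot: [-1.621, -2.691, 0.0]
force: [-0.4, -0.3, -4.8]
grip_width: 27.5
grasp_force: 40.0
```

Emit:
servo_tool --commands '[[[0,0,0],[0,0,-0.1202],-1],[[0,0,0],[0,0,-0.1202],-1],[[0,0,0],[0,0,-0.1202],-1],[[0,0,0],[0,0,-0.1202],-1],[[0,0,0],[0,0,-0.1202],-1]]'

```text
time: 14.02
ee_pos: [621.1, 53.3, 305.4]
tcp_rot: [-0.753, -3.05, 0.0]
force: [-0.9, 0.2, -5.5]
grip_width: 27.2
grasp_force: 40.0
```

Emit:
servo_tool --commands '[[[0,0,0],[0,0,0],-1],[[0,0,0],[0,0,0],-1],[[0,0,0],[0,0,0],-1]]'

```text
time: 14.27
ee_pos: [621.2, 53.3, 305.5]
tcp_rot: [-0.768, -3.046, 0.0]
force: [0.2, 0.0, -4.7]
grip_width: 27.3
grasp_force: 40.0
```

```bash
python3 - <<'E'
from h import *
o=status.get_obs(); print(o["force"],o["grasp_force"],o["ee_pos"],o["tcp_rot"])
im,cm=snap("scene","s4.png"); im2,ct=snap("top","t4.png")
for n,i,c in(("scene",im,cm),("top",im2,ct)):
  for b in blobs(i,"yellow",5):
    if 560<px2w(c,b[1],80)[0]<720 and px2w(c,b[1],80)[1]<150 : print(n,b[0],b[1],px2w(c,b[1],95))
u,v=w2px(cm,[621,54,80]).astype(int)
cv2.imwrite("pics/m4.png",cv2.resize(cv2.imread("pics/s4.png")[v-60:v+60,u-75:u+75],(750,600),interpolation=2))
E
```

```text
[ 0.21037415  0.01466802 -4.70140609] 39.991629123687744 [621.16299078  53.33263847 305.47454472] [-7.68261497e-01 -3.04604175e+00  6.90158502e-05]
top 20 [420.25 158.05] [ 665.82602837 -263.49666613   95.        ]
```

View pics/m4.png

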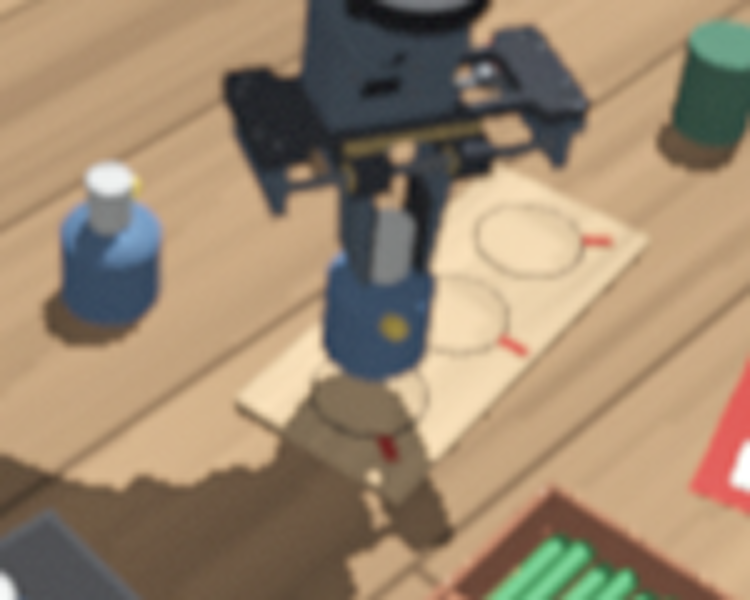

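Emit:
servo_tool --commands '[[[0,0,0.015],[0,0,0],-1],[[0,0,0.015],[0,0,0],-1],[[0,0,0],[0,0,0],-1],[[0,0,0],[0,0,0],-1],[[0,0,0],[0,0,0],-1]]'

```text
time: 14.78
ee_pos: [621.3, 53.3, 275.6]
tcp_rot: [-0.763, -3.047, 0.0]
force: [1.0, -0.5, -4.3]
grip_width: 27.5
grasp_force: 40.0
```

Emit:
servo_tool --commands '[[[0,0,0.003],[0,0,0],-1],[[0,0,0],[0,0,0],-1],[[0,0,0],[0,0,0],-1]]'

```text
time: 15.03
ee_pos: [621.3, 53.3, 272.8]
tcp_rot: [0.762, 3.048, 0.0]
force: [0.6, 0.1, -5.5]
grip_width: 27.0
grasp_force: 40.0
```

Emit:
servo_tool --commands '[[[0,0,0.003],[0,0,0],-1],[[0,0,0],[0,0,0],-1],[[0,0,0],[0,0,0],-1]]'

```text
time: 15.28
ee_pos: [621.1, 53.3, 269.4]
tcp_rot: [-0.762, -3.047, 0.0]
force: [0.3, -0.2, -4.3]
grip_width: 27.2
grasp_force: 40.0
```

Emit:
servo_tool --commands '[[[0,0,0.002],[0,0,0],-1],[[0,0,0],[0,0,0],-1],[[0,0,0],[0,0,0],-1]]'

```text
time: 15.53
ee_pos: [621.2, 53.3, 267.4]
tcp_rot: [-0.762, -3.048, 0.0]
force: [-0.3, 0.2, -4.2]
grip_width: 27.4
grasp_force: 40.0
```

Emit:
servo_tool --commands '[[[0,0,0.0015],[0,0,0],-1],[[0,0,0.0012],[0,0,0],-1],[[0,0,0],[0,0,0],-1],[[0,0,0],[0,0,0],-1]]'

```text
time: 15.87
ee_pos: [621.2, 53.3, 264.7]
tcp_rot: [-0.762, -3.048, 0.0]
force: [0.8, -0.1, -4.0]
grip_width: 27.1
grasp_force: 40.0
```

Emit:
servo_tool --commands '[[[0,0,0.0003],[0,0,0],1],[[0,0,0],[0,0,0],1],[[0,0,0],[0,0,0],1],[[0,0,0],[0,0,0],1],[[0,0,0],[0,0,0],1]]'

```text
time: 16.28
ee_pos: [621.3, 53.3, 264.7]
tcp_rot: [0.762, 3.047, 0.0]
force: [0.5, -0.5, 0.7]
grip_width: 57.9
grasp_force: 0.0
```

Emit:
servo_tool --commands '[[[0,0,-0.022],[0,0,0],1],[[0,0,-0.028],[0,0,0],1],[[0,0,-0.03],[0,0,0],1],[[0,0,-0.03],[0,0,0],1],[[0,0,-0.03],[0,0,0],1]]'

```text
time: 16.7
ee_pos: [621.0, 53.3, 406.0]
tcp_rot: [0.762, 3.048, -0.0]
force: [-0.6, -0.2, 0.5]
grip_width: 89.8
grasp_force: 0.0
```

Emit:
servo_tool --commands '[[[0,0,0],[0,0,0.1202],1],[[0,0,0],[0,0,0.1202],1],[[0,0,0],[0,0,0.1202],1],[[0,0,0],[0,0,0.1202],1],[[0,0,0],[0,0,0.1202],1]]'

```text
time: 17.12
ee_pos: [621.1, 53.3, 404.7]
tcp_rot: [1.638, 2.681, 0.0]
force: [-0.4, 0.5, -0.2]
grip_width: 91.2
grasp_force: 0.0
```

Emit:
servo_tool --commands '[[[0,0,0],[0,0,0.1202],1],[[0,0,0],[0,0,0.1202],1],[[0,0,0],[0,0,0.1202],1],[[0,0,0],[0,0,0.1202],1],[[0,0,0],[0,0,0],1]]'

```text
time: 17.53
ee_pos: [621.2, 53.3, 404.7]
tcp_rot: [2.229, 2.214, 0.0]
force: [-0.3, 0.7, 0.8]
grip_width: 91.4
grasp_force: 0.0
```

```bash
python3 - <<'E'
from h import *
o=status.get_obs(); print(o["force"],o["ee_pos"],o["tcp_rot"])
scan("top","top5.png"); scan("wrist","w5.png")
E
```

```text
[-0.26477932  0.69419306  0.79793978] [621.19534525  53.32228821 404.65061373] [2.22899923e+00 2.21369779e+00 2.17872667e-04]
top knob [ 640.  -251.5] [([674.9, -275.8], -35, 42)]
top knob [441.9 242. ] [([437.3, 280.4], 97, 39)]
top knob [ 443.2 -128.3] [([418.8, -102.0], 133, 36)]
wrist knob [620.9  50.3] [([652.9, 26.2], -37, 40)]
```

Emit:
servo_tool --commands '[[[-0.01,-0.0351,0],[0,0,0],1],[[-0.01,-0.0351,0],[0,0,0],1],[[-0.01,-0.0351,0],[0,0,0],1],[[-0.01,-0.0351,0],[0,0,0],1],[[-0.01,-0.0351,0],[0,0,0.007],1]]'

```text
time: 18.05
ee_pos: [443.9, 3.2, 404.3]
tcp_rot: [-2.225, -2.218, 0.0]
force: [0.7, -0.2, 1.1]
grip_width: 91.3
grasp_force: 0.0
```

Emit:
servo_tool --commands '[[[0,0,0],[0,0,0],1],[[0,0,0],[0,0,0],1],[[0,0,0],[0,0,0],1]]'

```text
time: 18.3
ee_pos: [446.2, 3.5, 405.1]
tcp_rot: [2.227, 2.214, 0.002]
force: [1.5, -0.2, -0.4]
grip_width: 91.5
grasp_force: 0.0
```

```bash
python3 - <<'E'
from h import *
o=status.get_obs(); print(o["force"],o["ee_pos"],o["tcp_rot"])
scan("wrist","w6.png")
E
```

```text
[ 1.5108534  -0.1662662  -0.41476955] [446.22210418   3.49256491 405.12907583] [2.22704182e+00 2.21425635e+00 1.67816747e-03]
wrist knob [625.9  52.4] [([660.9, 26.3], -37, 44)]
wrist knob [445.3   4.6] [([424.5, 40.7], 120, 42)]
```

Emit:
servo_tool --commands '[[[0.001,-0.0005,0.02],[0,0,0],1],[[0,0,0.035],[0,0,0],1],[[0,0,0.035],[0,0,0],1],[[0,0,0.035],[0,0,0],1],[[0,0,0.024],[0,0,0],1]]'

```text
time: 18.77
ee_pos: [445.5, 4.8, 252.7]
tcp_rot: [-2.227, -2.214, 0.002]
force: [0.2, -0.9, 0.2]
grip_width: 91.2
grasp_force: 0.0
```

Emit:
servo_tool --commands '[[[0,0,0],[0,0,0],-1],[[0,0,0],[0,0,0],-1],[[0,0,0],[0,0,0],-1],[[0,0,0],[0,0,0],-1],[[0,0,0],[0,0,0],-1]]'

```text
time: 19.18
ee_pos: [445.9, 4.5, 257.0]
tcp_rot: [2.229, 2.211, 0.003]
force: [0.1, -0.7, -0.2]
grip_width: 60.6
grasp_force: 0.0
```

Emit:
servo_tool --commands '[[[0,0,0],[0,0,0],-1],[[0,0,0],[0,0,0],-1],[[0,0,0],[0,0,0],-1],[[0,0,0],[0,0,0],-1],[[0,0,0],[0,0,0],-1]]'

```text
time: 19.6
ee_pos: [445.2, 4.5, 255.7]
tcp_rot: [2.23, 2.212, 0.0]
force: [2.9, 0.7, -1.4]
grip_width: 27.4
grasp_force: 24.6
```

Emit:
servo_tool --commands '[[[0,0,0],[0,0,0],-1],[[0,0,-0.01],[0,0,0],-1],[[0,0,-0.01],[0,0,0],-1],[[0,0,-0.01],[0,0,0],-1],[[0,0,0],[0,0,0],-1]]'

```text
time: 20.02
ee_pos: [445.8, 4.5, 287.8]
tcp_rot: [2.229, 2.211, 0.003]
force: [0.3, -0.4, -1.3]
grip_width: 27.3
grasp_force: 40.0
```

Emit:
servo_tool --commands '[[[0,0,0],[0,0,0],-1],[[0,0,0],[0,0,0],-1],[[0,0,0],[0,0,0],-1]]'

```text
time: 20.27
ee_pos: [445.0, 4.5, 285.3]
tcp_rot: [-2.23, -2.212, 0.0]
force: [0.2, -0.5, -2.0]
grip_width: 26.9
grasp_force: 40.0
```

Emit:
servo_tool --commands '[[[0,0,0],[0,0,0],-1],[[0,0,0],[0,0,0],-1]]'

```text
time: 20.43
ee_pos: [445.0, 4.5, 285.2]
tcp_rot: [-2.23, -2.212, 0.001]
force: [0.3, 0.3, -2.2]
grip_width: 27.2
grasp_force: 40.0
```

Emit:
servo_tool --commands '[[[0,0.03,0],[0,0,-0.008],-1],[[0,0.03,0],[0,0,0],-1],[[0,0.03,0],[0,0,0],-1],[[-0.0325,0.0102,0],[0,0,0],-1],[[-0.0325,0.0102,0],[0,0,0],-1]]'

```text
time: 20.85
ee_pos: [556.9, -60.8, 285.2]
tcp_rot: [-2.218, -2.224, -0.0]
force: [-0.1, 0.0, -1.8]
grip_width: 27.1
grasp_force: 40.0
```

Emit:
servo_tool --commands '[[[-0.0325,0.0102,0],[0,0,0],-1],[[-0.0325,0.0102,0],[0,0,0],-1],[[-0.0325,0.0102,0],[0,0,0],-1],[[-0.0325,0.0102,0],[0,0,0],-1],[[0,0,0],[0,0,0],-1]]'

```text
time: 21.27
ee_pos: [597.8, -195.3, 285.6]
tcp_rot: [2.223, 2.217, 0.001]
force: [0.0, -0.8, -1.8]
grip_width: 27.6
grasp_force: 40.0
```

Emit:
servo_tool --commands '[[[0,0,0.015],[0,0,0],-1],[[0,0,0.004],[0,0,0],-1],[[0,0,0.004],[0,0,0],-1],[[0,0,0],[0,0,0],-1],[[0,0,0],[0,0,0],-1]]'

```text
time: 21.68
ee_pos: [596.1, -189.7, 261.8]
tcp_rot: [-2.219, -2.222, 0.001]
force: [0.3, 0.6, -1.1]
grip_width: 27.1
grasp_force: 40.0
```

Emit:
servo_tool --commands '[[[0,0,0],[0,0,0],1],[[0,0,0],[0,0,0],1],[[0,0,0],[0,0,0],1],[[0,0,0],[0,0,0],1],[[0,0,0],[0,0,0],1]]'

```text
time: 22.1
ee_pos: [596.4, -190.6, 262.6]
tcp_rot: [2.221, 2.222, 0.0]
force: [-0.2, 0.4, -0.4]
grip_width: 57.6
grasp_force: 0.0
```

Emit:
servo_tool --commands '[[[0,0,-0.025],[0,0,0],1],[[0,0,-0.03],[0,0,0],1],[[0,0,-0.03],[0,0,0],1],[[0,0,-0.03],[0,0,0],1],[[0,0,-0.027],[0,0,0],1]]'

```text
time: 22.52
ee_pos: [596.3, -190.7, 406.5]
tcp_rot: [2.221, 2.221, 0.001]
force: [-0.1, -1.1, 0.5]
grip_width: 90.0
grasp_force: 0.0
```

Emit:
servo_tool --commands '[[[0.0116,-0.0304,0],[0,0,0],1],[[0.0116,-0.0304,0],[0,0,0],1],[[0.0116,-0.0304,0],[0,0,0],1],[[0.0116,-0.0304,0],[0,0,0],1],[[0.0116,-0.0304,0],[0,0,0],1]]'

```text
time: 22.93
ee_pos: [442.8, -132.2, 404.4]
tcp_rot: [2.222, 2.221, 0.0]
force: [-0.1, -0.3, 0.2]
grip_width: 91.1
grasp_force: 0.0
```

Emit:
servo_tool --commands '[[[0,0,0],[0,0,0],1],[[0,0,0],[0,0,0],1],[[0,0,0],[0,0,0],1]]'

```text
time: 23.18
ee_pos: [444.8, -132.9, 405.0]
tcp_rot: [2.221, 2.22, 0.001]
force: [-0.1, 1.0, -0.1]
grip_width: 91.1
grasp_force: 0.0
```

```bash
python3 - <<'E'
from h import *
o=status.get_obs(); print(o["force"],o["ee_pos"],o["tcp_rot"])
scan("wrist","w7.png"); scan("top","top7.png")
E
```

```text
[-0.06579975  0.98509238 -0.12663415] [ 444.81530514 -132.90718529  405.04933211] [2.22069758e+00 2.22048576e+00 9.22260975e-04]
wrist knob [ 443.9 -132.5] [([418.8, -103.1], 131, 39)]
wrist knob [ 594.6 -187.5] [([579.5, -157.0], 116, 34)]
top knob [ 643.6 -312.4] [([674.9, -275.4], 50, 48)]
top knob [ 640.7 -252.3] [([674.9, -275.4], -34, 41)]
top knob [622.9  53.8] [([654.1, 29.2], -38, 40)]
top knob [ 596.8 -189.6] [([577.7, -157.4], 121, 38)]
top knob [441.3 240.1] [([437.8, 280.3], 95, 40)]
```

Emit:
servo_tool --commands '[[[0.0005,-0.0008,0.02],[0,0,0],1],[[0,0,0.035],[0,0,0],1],[[0,0,0.035],[0,0,0],1],[[0,0,0.035],[0,0,0],1],[[0,0,0.024],[0,0,0],1]]'

```text
time: 23.7
ee_pos: [443.5, -132.3, 252.7]
tcp_rot: [-2.22, -2.22, 0.001]
force: [-0.2, -0.2, 0.5]
grip_width: 91.5
grasp_force: 0.0
```

Emit:
servo_tool --commands '[[[0,0,0],[0,0,0],-1],[[0,0,0],[0,0,0],-1],[[0,0,0],[0,0,0],-1],[[0,0,0],[0,0,0],-1],[[0,0,0],[0,0,0],-1]]'

```text
time: 24.12
ee_pos: [444.2, -132.5, 257.1]
tcp_rot: [2.22, 2.22, 0.002]
force: [1.1, 0.2, -0.2]
grip_width: 60.7
grasp_force: 0.0
```

Emit:
servo_tool --commands '[[[0,0,0],[0,0,0],-1],[[0,0,0],[0,0,0],-1],[[0,0,0],[0,0,0],-1],[[0,0,0],[0,0,0],-1],[[0,0,0],[0,0,0],-1]]'

```text
time: 24.53
ee_pos: [443.6, -132.3, 255.7]
tcp_rot: [2.221, 2.221, 0.0]
force: [4.1, -0.7, -0.4]
grip_width: 27.4
grasp_force: 25.0
```

Emit:
servo_tool --commands '[[[0,0,0],[0,0,0],-1],[[0,0,-0.01],[0,0,0],-1],[[0,0,-0.01],[0,0,0],-1],[[0,0,-0.01],[0,0,0],-1],[[0,0,0],[0,0,0],-1]]'

```text
time: 24.95
ee_pos: [444.1, -132.4, 287.8]
tcp_rot: [2.22, 2.22, 0.002]
force: [1.5, -0.2, -4.2]
grip_width: 27.4
grasp_force: 40.0
```

Emit:
servo_tool --commands '[[[0,0,0],[0,0,0],-1],[[0,0,0],[0,0,0],-1],[[0,0,0],[0,0,0],-1]]'

```text
time: 25.2
ee_pos: [443.4, -132.2, 285.3]
tcp_rot: [-2.221, -2.221, 0.0]
force: [0.1, 0.4, -4.6]
grip_width: 27.2
grasp_force: 40.0
```

Emit:
servo_tool --commands '[[[0,0,0],[0,0,0],-1],[[0,0,0],[0,0,0],-1]]'

```text
time: 25.37
ee_pos: [443.5, -132.2, 285.2]
tcp_rot: [-2.221, -2.221, 0.0]
force: [-0.2, -0.5, -4.3]
grip_width: 27.7
grasp_force: 40.0
```

Emit:
servo_tool --commands '[[[0.0387,0.0094,0],[0,0,0],-1],[[0.0387,0.0094,0],[0,0,0],-1],[[0.0387,0.0094,0],[0,0,0],-1],[[0.0387,0.0094,0],[0,0,0],-1],[[0.0387,0.0094,0],[0,0,0],-1]]'

```text
time: 25.78
ee_pos: [490.6, 63.1, 285.4]
tcp_rot: [-2.222, -2.221, 0.0]
force: [1.0, 0.1, -3.8]
grip_width: 27.1
grasp_force: 40.0
```

Emit:
servo_tool --commands '[[[0.0387,0.0094,0],[0,0,0],-1],[[0.0144,0.0369,0],[0,0,0],-1],[[0.0144,0.0369,0],[0,0,0],-1],[[0.0144,0.0369,0],[0,0,0],-1],[[0,0,0],[0,0,0.1241],-1]]'

```text
time: 26.2
ee_pos: [616.1, 145.6, 286.2]
tcp_rot: [2.35, 2.081, 0.008]
force: [-1.2, -0.3, -3.4]
grip_width: 27.1
grasp_force: 40.0
```

Emit:
servo_tool --commands '[[[0,0,0],[0,0,0.1241],-1],[[0,0,0],[0,0,0.1241],-1],[[0,0,0],[0,0,0.1241],-1],[[0,0,0],[0,0,0.1241],-1],[[0,0,0],[0,0,0.1241],-1]]'

```text
time: 26.62
ee_pos: [610.6, 143.2, 285.0]
tcp_rot: [-2.881, -1.252, 0.001]
force: [-0.1, 0.2, -3.9]
grip_width: 27.1
grasp_force: 40.0
```

Emit:
servo_tool --commands '[[[0,0,0],[0,0,0.1241],-1],[[0,0,0],[0,0,0.1241],-1],[[0,0,0],[0,0,0.1241],-1],[[0,0,0],[0,0,0.1241],-1],[[0,0,0],[0,0,0.1241],-1]]'

```text
time: 27.03
ee_pos: [610.6, 143.1, 285.0]
tcp_rot: [3.126, 0.313, -0.001]
force: [-0.4, 0.2, -4.0]
grip_width: 27.5
grasp_force: 40.0
```

Emit:
servo_tool --commands '[[[0,0,0],[0,0,0.1241],-1],[[0,0,0],[0,0,0.1241],-1],[[0,0,0],[0,0,0.1241],-1],[[0,0,0],[0,0,0.1241],-1],[[0,0,0],[0,0,0.1241],-1]]'

```text
time: 27.45
ee_pos: [610.5, 143.2, 285.0]
tcp_rot: [3.072, -0.656, -0.001]
force: [-0.5, -0.1, -3.8]
grip_width: 27.5
grasp_force: 40.0
```

Emit:
servo_tool --commands '[[[0,0,0],[0,0,0.1241],-1],[[0,0,0],[0,0,0.1241],-1],[[0,0,0],[0,0,0],-1],[[0,0,0],[0,0,0],-1],[[0,0,0],[0,0,0],-1]]'

```text
time: 27.87
ee_pos: [610.6, 143.2, 285.3]
tcp_rot: [2.973, -1.016, -0.001]
force: [-0.4, 0.2, -4.8]
grip_width: 27.7
grasp_force: 40.0
```

Emit:
servo_tool --commands '[[[0,0,0.013],[0,0,0],-1],[[0,0,0.004],[0,0,0],-1],[[0,0,0.002],[0,0,0],-1],[[0,0,0.0015],[0,0,0],-1],[[0,0,0],[0,0,0],-1]]'

```text
time: 28.28
ee_pos: [610.6, 143.2, 264.8]
tcp_rot: [2.971, -1.021, -0.001]
force: [1.1, 1.1, -4.2]
grip_width: 27.3
grasp_force: 40.0
```

Emit:
servo_tool --commands '[[[0,0,0],[0,0,0],-1],[[0,0,0],[0,0,0],1],[[0,0,0],[0,0,0],1],[[0,0,0],[0,0,0],1],[[0,0,0],[0,0,0],1]]'

```text
time: 28.7
ee_pos: [610.9, 143.2, 265.3]
tcp_rot: [-2.97, 1.022, -0.001]
force: [0.3, -0.1, 0.2]
grip_width: 51.0
grasp_force: 0.0
```

Emit:
servo_tool --commands '[[[0,0,0],[0,0,0],1],[[0,0,-0.02],[0,0,0],1],[[0,0,-0.04],[0,0,0],1],[[0,0,-0.04],[0,0,0],1],[[0,0,-0.04],[0,0,0],1]]'

```text
time: 29.12
ee_pos: [610.4, 143.1, 406.6]
tcp_rot: [2.97, -1.022, -0.001]
force: [1.0, -0.5, 0.5]
grip_width: 84.5
grasp_force: 0.0
```

Emit:
servo_tool --commands '[[[0,0,0],[0,0,-0.1241],1],[[0,0,0],[0,0,-0.1241],1],[[0,0,0],[0,0,-0.1241],1],[[0,0,0],[0,0,-0.1241],1],[[0,0,0],[0,0,-0.1241],1]]'

```text
time: 29.53
ee_pos: [610.6, 143.2, 405.2]
tcp_rot: [-3.141, 0.057, -0.001]
force: [0.1, -0.3, -0.1]
grip_width: 90.9
grasp_force: 0.0
```

Emit:
servo_tool --commands '[[[0,0,0],[0,0,-0.1241],1],[[0,0,0],[0,0,-0.1241],1],[[0,0,0],[0,0,-0.1241],1],[[0,0,0],[0,0,-0.1241],1],[[0,0,0],[0,0,-0.1241],1]]'

```text
time: 29.95
ee_pos: [610.6, 143.2, 405.1]
tcp_rot: [3.009, 0.905, 0.0]
force: [-0.5, 0.4, 0.8]
grip_width: 91.1
grasp_force: 0.0
```

Emit:
servo_tool --commands '[[[0,0,0],[0,0,-0.1241],1],[[0,0,0],[0,0,-0.1241],1],[[0,0,0],[0,0,-0.1241],1],[[0,0,0],[0,0,-0.1241],1],[[0,0,0],[0,0,-0.1241],1]]'

```text
time: 30.37
ee_pos: [610.6, 143.2, 405.1]
tcp_rot: [2.589, 1.78, 0.0]
force: [-0.3, 0.4, -0.5]
grip_width: 91.1
grasp_force: 0.0
```

Emit:
servo_tool --commands '[[[0,0,0],[0,0,-0.1241],1],[[0,0,0],[0,0,-0.1241],1],[[0,0,0],[0,0,-0.1241],1],[[0,0,0],[0,0,0],1],[[0,0,0],[0,0,0],1]]'

```text
time: 30.78
ee_pos: [610.7, 143.2, 405.1]
tcp_rot: [2.226, 2.217, 0.0]
force: [0.4, -0.3, -0.2]
grip_width: 90.9
grasp_force: 0.0
```

```bash
python3 - <<'E'
from h import *
o=status.get_obs(); print(o["force"],o["ee_pos"],o["tcp_rot"])
scan("wrist","w8.png"); scan("top","top8.png")
E
```

```text
[ 0.42790993 -0.25565736 -0.16712842] [610.66255783 143.16555437 405.09485147] [2.22576384e+00 2.21700422e+00 1.24569356e-04]
wrist knob [440.3 238.8] [([432.9, 282.9], 99, 45)]
wrist knob [608.7 140.9] [([648.4, 142.4], 2, 40)]
top knob [ 639.8 -251.5] [([674.9, -275.8], -35, 43)]
top knob [ 595.7 -189.6] [([577.5, -156.4], 119, 38)]
```

Emit:
servo_tool --commands '[[[0.0191,-0.0341,0],[0,0,0],1],[[0.0191,-0.0341,0],[0,0,0],1],[[0.0191,-0.0341,0],[0,0,0],1],[[0.0191,-0.0341,0],[0,0,0],1],[[0.0191,-0.0341,0],[0,0,-0.004],1]]'

```text
time: 31.3
ee_pos: [438.5, 239.1, 405.0]
tcp_rot: [2.221, 2.222, 0.0]
force: [0.0, 1.1, 0.3]
grip_width: 91.1
grasp_force: 0.0
```

Emit:
servo_tool --commands '[[[0,0,0],[0,0,0],1],[[0,0,0],[0,0,0],1],[[0,0,0],[0,0,0],1]]'

```text
time: 31.55
ee_pos: [440.5, 238.8, 405.4]
tcp_rot: [2.218, 2.224, 0.001]
force: [-0.2, -1.3, -0.2]
grip_width: 91.2
grasp_force: 0.0
```

```bash
python3 - <<'E'
from h import *
o=status.get_obs(); print(o["force"],o["ee_pos"],o["tcp_rot"])
scan("wrist","w9.png"); scan("top","top9.png")
E
```

```text
[-0.16665355 -1.33713798 -0.20331176] [440.53689673 238.7620854  405.42686227] [2.21802423e+00 2.22425708e+00 1.42099082e-03]
wrist knob [697.5 310.3] []
wrist knob [707.7 276.9] []
wrist knob [717.2 243. ] []
wrist knob [440.7 239.1] [([436.4, 281.0], 96, 42)]
top knob [ 640.5 -251.4] [([674.9, -275.4], -35, 42)]
top knob [622.3  53.6] [([654.1, 29.2], -38, 40)]
top knob [610.7 144.9] [([650.3, 145.0], 0, 40)]
top knob [ 596.5 -189.8] [([577.7, -157.4], 120, 37)]
top knob [441.1 239.6] []
```

Emit:
servo_tool --commands '[[[0.0004,0.0002,0.02],[0,0,0],1],[[0,0,0.035],[0,0,0],1],[[0,0,0.035],[0,0,0],1],[[0,0,0.035],[0,0,0],1],[[0,0,0.024],[0,0,0],1]]'

```text
time: 32.07
ee_pos: [440.6, 238.1, 253.2]
tcp_rot: [-2.219, -2.223, 0.003]
force: [0.5, -0.5, -1.2]
grip_width: 91.2
grasp_force: 0.0
```

Emit:
servo_tool --commands '[[[0,0,0],[0,0,0],-1],[[0,0,0],[0,0,0],-1],[[0,0,0],[0,0,0],-1],[[0,0,0],[0,0,0],-1],[[0,0,0],[0,0,0],-1]]'

```text
time: 32.48
ee_pos: [441.0, 239.2, 257.6]
tcp_rot: [2.217, 2.225, 0.004]
force: [0.1, -0.1, 0.1]
grip_width: 60.7
grasp_force: 0.0
```

Emit:
servo_tool --commands '[[[0,0,0],[0,0,0],-1],[[0,0,0],[0,0,0],-1],[[0,0,0],[0,0,0],-1],[[0,0,0],[0,0,0],-1],[[0,0,0],[0,0,0],-1]]'

```text
time: 32.9
ee_pos: [440.4, 239.1, 256.2]
tcp_rot: [2.217, 2.226, 0.001]
force: [4.0, -0.2, 0.6]
grip_width: 27.2
grasp_force: 24.6
```

Emit:
servo_tool --commands '[[[0,0,0],[0,0,0],-1],[[0,0,-0.01],[0,0,0],-1],[[0,0,-0.01],[0,0,0],-1],[[0,0,-0.01],[0,0,0],-1],[[0,0,0],[0,0,0],-1]]'

```text
time: 33.32
ee_pos: [440.9, 239.3, 288.3]
tcp_rot: [2.216, 2.225, 0.004]
force: [1.0, 0.4, -5.2]
grip_width: 27.1
grasp_force: 40.0
```

Emit:
servo_tool --commands '[[[0,0,0],[0,0,0],-1],[[0,0,0],[0,0,0],-1],[[0,0,0],[0,0,0],-1]]'

```text
time: 33.57
ee_pos: [440.2, 239.0, 285.8]
tcp_rot: [-2.217, -2.226, 0.001]
force: [-0.0, -0.1, -5.4]
grip_width: 26.8
grasp_force: 40.0
```

Emit:
servo_tool --commands '[[[0,0,0],[0,0,0],-1],[[0,0,0],[0,0,0],-1]]'

```text
time: 33.73
ee_pos: [440.2, 239.0, 285.7]
tcp_rot: [-2.217, -2.226, 0.001]
force: [-0.4, 0.2, -4.9]
grip_width: 27.4
grasp_force: 40.0
```

Emit:
servo_tool --commands '[[[-0.0018,0.0399,0],[0,0,0],-1],[[-0.0018,0.0399,0],[0,0,0],-1],[[-0.0018,0.0399,0],[0,0,0],-1],[[-0.0018,0.0399,0],[0,0,0],-1],[[0,0,0],[0,0,0.1156],-1]]'

```text
time: 34.15
ee_pos: [605.9, 232.1, 286.7]
tcp_rot: [2.339, 2.094, 0.007]
force: [0.0, -0.5, -4.8]
grip_width: 27.3
grasp_force: 40.0
```

Emit:
servo_tool --commands '[[[0,0,0],[0,0,0.1156],-1],[[0,0,0],[0,0,0.1156],-1],[[0,0,0],[0,0,0.1156],-1],[[0,0,0],[0,0,0.1156],-1],[[0,0,0],[0,0,0.1156],-1]]'

```text
time: 34.57
ee_pos: [599.9, 232.4, 285.5]
tcp_rot: [-2.845, -1.332, 0.001]
force: [-1.0, 0.5, -3.6]
grip_width: 26.8
grasp_force: 40.0
```

Emit:
servo_tool --commands '[[[0,0,0],[0,0,0.1156],-1],[[0,0,0],[0,0,0.1156],-1],[[0,0,0],[0,0,0],-1],[[0,0,0],[0,0,0],-1],[[0,0,0],[0,0,0],-1]]'

```text
time: 34.98
ee_pos: [599.9, 232.5, 285.8]
tcp_rot: [2.975, 1.009, -0.001]
force: [0.8, -0.4, -5.3]
grip_width: 27.1
grasp_force: 40.0
```

Emit:
servo_tool --commands '[[[0,0,0.013],[0,0,0],-1],[[0,0,0.004],[0,0,0],-1],[[0,0,0.002],[0,0,0],-1],[[0,0,0.0015],[0,0,0],-1],[[0,0,0],[0,0,0],-1]]'

```text
time: 35.4
ee_pos: [599.9, 232.5, 265.0]
tcp_rot: [-2.977, -1.004, 0.001]
force: [-0.1, -0.0, -4.9]
grip_width: 27.5
grasp_force: 40.0
```

Emit:
servo_tool --commands '[[[0,0,0.0005],[0,0,0],-1],[[0,0,0],[0,0,0],1],[[0,0,0],[0,0,0],1],[[0,0,0],[0,0,0],1],[[0,0,0],[0,0,0],1]]'

```text
time: 35.82
ee_pos: [600.2, 232.6, 265.5]
tcp_rot: [2.977, 1.003, 0.001]
force: [-0.3, 0.1, 0.3]
grip_width: 50.9
grasp_force: 0.0
```

Emit:
servo_tool --commands '[[[0,0,0],[0,0,0],1],[[0,0,-0.02],[0,0,0],1],[[0,0,-0.04],[0,0,0],1],[[0,0,-0.04],[0,0,0],1],[[0,0,-0.04],[0,0,0],1]]'

```text
time: 36.23
ee_pos: [599.7, 232.4, 406.6]
tcp_rot: [-2.977, -1.003, 0.001]
force: [0.7, -0.2, -0.3]
grip_width: 84.2
grasp_force: 0.0
```

Emit:
servo_tool --commands '[[[0,0,0],[0,0,-0.1156],1],[[0,0,0],[0,0,-0.1156],1],[[0,0,0],[0,0,-0.1156],1],[[0,0,0],[0,0,-0.1156],1],[[0,0,0],[0,0,-0.1156],1]]'

```text
time: 36.65
ee_pos: [599.9, 232.5, 405.3]
tcp_rot: [2.562, 1.817, 0.001]
force: [0.6, 0.6, 0.1]
grip_width: 90.9
grasp_force: 0.0
```

Emit:
servo_tool --commands '[[[0,0,0],[0,0,-0.1156],1],[[0,0,0],[0,0,-0.1156],1],[[0,0,0],[0,0,-0.1156],1],[[-0.01,-0.04,0],[0,0,0],1],[[-0.01,-0.04,0],[0,0,0],1]]'

```text
time: 37.07
ee_pos: [519.9, 212.0, 404.6]
tcp_rot: [2.216, 2.226, 0.0]
force: [-0.5, 1.4, -0.1]
grip_width: 91.3
grasp_force: 0.0
```

Emit:
servo_tool --commands '[[[-0.04,0,0],[0,0,0],1],[[-0.04,0,0],[0,0,0],1],[[0,0,0],[0,0,0],1],[[0,0,0],[0,0,0],1]]'

```text
time: 37.4
ee_pos: [520.4, 130.9, 405.4]
tcp_rot: [2.22, 2.223, 0.001]
force: [0.5, 0.2, 0.5]
grip_width: 91.2
grasp_force: 0.0
```

```bash
python3 - <<'E'
from h import *
o=status.get_obs(); print(o["force"],o["ee_pos"],o["tcp_rot"])
im,cm=scan("wrist","w10.png"); scan("top","top10.png")
for b in blobs(im,"white",200):
    p=px2w(cm,b[1],100)[:2]
    if 560<p[0]<660 and p[1]<260:
        print("at z100",np.round(p,1))
for b in blobs(im,"yellow",25): print("y z58",np.round(px2w(cm,b[1],59)[:2],1))
for b in blobs(im,"red",15): print("red",b[0],np.round(px2w(cm,b[1],8)[:2],1), np.round(px2w(cm,b[1],30)[:2],1))
E
```

```text
[0.46541109 0.23845525 0.46622018] [520.35020156 130.86023303 405.43905533] [2.21956068e+00 2.22275885e+00 9.62360704e-04]
wrist knob [716.3 282.9] []
wrist knob [603.7 232.7] [([632.5, 261.3], 45, 41)]
wrist knob [611.6 142. ] [([651.8, 143.3], 2, 40)]
top knob [ 640.1 -251.2] [([674.9, -275.4], -35, 42)]
top knob [ 596.3 -189.9] [([578.0, -157.0], 119, 38)]
at z100 [601.4 231.9]
at z100 [609.1 143.7]
y z58 [629.5 259.7]
y z58 [648.2 144.9]
red 8271 [799.2 237.2] [782.9 235.2]
red 27 [635.7 269.7] [629.  265.8]
red 61 [662.3 147.4] [654.  150.6]
```

View pics/w10.png

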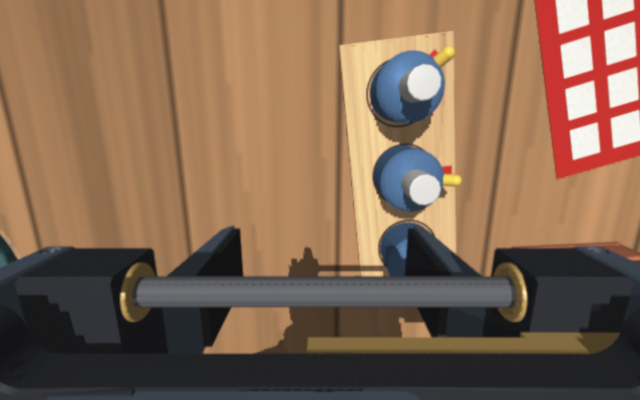

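Emit:
servo_tool --commands '[[[0.0348,-0.0087,0],[0,0,0],-1],[[0.0348,-0.0087,0],[0,0,0],-1],[[0.0348,-0.0087,0],[0,0,0],-1],[[0.0348,-0.0087,0],[0,0,0],-1],[[0.0348,-0.0087,0],[0,0,0],-1]]' --force 20

```text
time: 37.92
ee_pos: [475.2, 308.8, 405.0]
tcp_rot: [-2.216, -2.227, -0.0]
force: [0.5, -0.4, 0.3]
grip_width: 60.9
grasp_force: 0.0
```

Emit:
servo_tool --commands '[[[0.0348,-0.0087,0],[0,0,0],-1],[[0,0,0],[0,0,0],-1],[[0,0,0],[0,0,0],-1],[[0,0,0],[0,0,0],-1],[[0,0,0],[0,0,0],-1]]'

```text
time: 38.33
ee_pos: [467.4, 340.5, 404.9]
tcp_rot: [2.217, 2.226, -0.001]
force: [-0.3, 0.5, 0.1]
grip_width: 27.4
grasp_force: 0.0
```

```bash
python3 - <<'E'
from h import *
o=status.get_obs(); print(o["force"],o["ee_pos"],o["tcp_rot"],o["grip_width"])
R_=[]
for n in("wrist","top","scene"):
    im,cm=snap(n,n+"11.png")
    for b in blobs(im,"red",15):
        p=px2w(cm,b[1],25)[:2]
        if abs(p[0]-467)<40 and abs(p[1]-368)<40:
            K,k1,Rw,C=cm; f=px2w(cm,b[1],0)-C; R_.append((C,f/np.linalg.norm(f)))
            print(n,b[0],b[2],[np.round(px2w(cm,b[1],z)[:2],1).tolist() for z in(10,20,30)])
    print(n,[ (round(d["confidence"],2),np.round(px2w(cm,d["point"],20)[:2],1).tolist()) for d in spotter.spot_point(n,"bell_top")[:2]])
A=sum(np.eye(3)-np.outer(d,d) for c,d in R_); B=sum((np.eye(3)-np.outer(d,d))@c for c,d in R_)
print(np.linalg.solve(A,B))
scan("top")
E
```

```text
[-0.26251286  0.49945684  0.07056314] [467.4087975  340.49438172 404.89156961] [ 2.21707734e+00  2.22577864e+00 -5.05769494e-04] 27.365443002159903
wrist 592 [310 145  27  28 592] [[466.8, 368.9], [466.8, 370.0], [466.8, 371.2]]
wrist [(0.85, [462.2, 370.5])]
top 55 [193 234   9   7  55] [[468.0, 370.8], [468.0, 367.5], [467.9, 364.2]]
top [(0.71, [612.1, 141.3]), (0.46, [467.6, 377.7])]
scene 30 [391 154   7   5  30] [[460.1, 377.9], [467.9, 366.2], [475.7, 354.4]]
scene [(0.54, [472.3, 368.8])]
[467.03179922 368.91867612  17.62360139]
top knob [622.3  53.5] [([654.1, 29.2], -37, 40)]
top knob [610.5 144.9] [([650.3, 145.0], 0, 40)]
top knob [ 598.9 -265. ] [([632.7, -290.7], -37, 42)]
top knob [ 596.5 -189.8] [([577.7, -157.4], 120, 37)]
top knob [603.4 236.7] [([632.8, 260.9], 39, 38)]
```

Emit:
servo_tool --commands '[[[0.0286,0,0.02],[0,0,0],-1],[[0,0,0.038],[0,0,0],-1],[[0,0,0.038],[0,0,0],-1],[[0,0,0.038],[0,0,0],-1],[[0,0,0.038],[0,0,0],-1]]'

```text
time: 39.1
ee_pos: [467.2, 369.2, 231.6]
tcp_rot: [2.217, 2.226, 0.001]
force: [1.9, -0.0, -0.2]
grip_width: 0.8
grasp_force: 0.0
```

Emit:
servo_tool --commands '[[[0,0,0.011],[0,0,0],-1],[[0,0,0],[0,0,0],-1],[[0,0,0],[0,0,0],-1],[[0,0,0],[0,0,0],-1]]'

```text
time: 39.43
ee_pos: [468.1, 369.9, 224.2]
tcp_rot: [2.217, 2.225, 0.004]
force: [1.0, 0.9, -0.3]
grip_width: 0.3
grasp_force: 0.0
```

```bash
python3 - <<'E'
from h import *
o=status.get_obs(); print(o["force"],o["ee_pos"],o["grip_width"])
snap("scene","s12.png"); scan("top","top12.png")
a=cv2.imread("pics/s12.png")[100:200,330:460]; b=cv2.imread("pics/s12.png")[220:330,200:330]
cv2.imwrite("pics/m12.png",np.hstack([cv2.resize(a,(390,400),interpolation=2),cv2.resize(b,(390,400),interpolation=2)]))
E
```

```text
[ 0.96434771  0.94557704 -0.283324  ] [468.07052018 369.89398995 224.24752542] 0.33300452728300994
top knob [622.7  53.3] [([654.1, 29.2], -38, 40)]
top knob [610.5 144.9] [([650.3, 145.0], 0, 40)]
top knob [ 599. -265.] [([632.7, -290.7], -37, 42)]
top knob [ 596.3 -189.7] [([577.7, -157.4], 120, 37)]
top knob [601.8 237.1] [([632.8, 260.9], 37, 39)]
```

View pics/m12.png

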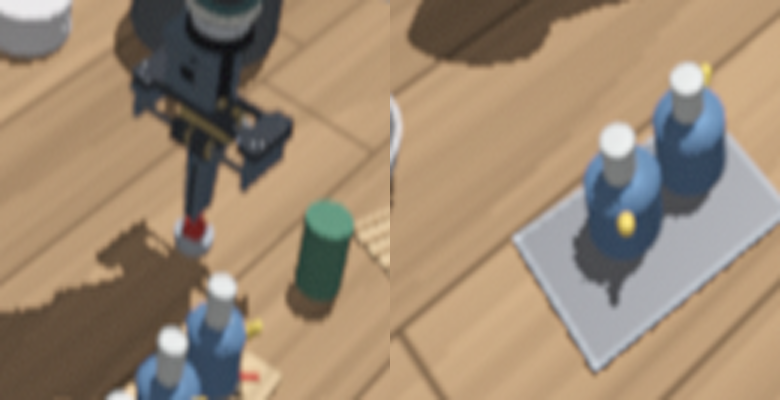

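Emit:
servo_tool --commands '[[[0,0,0.005],[0,0,0],-1],[[0,0,0],[0,0,0],-1],[[0,0,0],[0,0,0],-1]]'

```text
time: 39.78
ee_pos: [467.3, 369.4, 217.3]
tcp_rot: [2.217, 2.226, 0.0]
force: [-0.7, 0.1, -0.3]
grip_width: 0.4
grasp_force: 0.0
```

Emit:
servo_tool --commands '[[[0,0,0.004],[0,0,0],-1],[[0,0,0],[0,0,0],-1],[[0,0,0],[0,0,0],-1]]'

```text
time: 40.03
ee_pos: [467.3, 369.4, 212.9]
tcp_rot: [-2.217, -2.226, 0.0]
force: [-0.4, 0.5, 2.0]
grip_width: 0.3
grasp_force: 0.7
```

Emit:
servo_tool --commands '[[[0,0,0.003],[0,0,0],-1],[[0,0,0],[0,0,0],-1],[[0,0,0],[0,0,0],-1]]'

```text
time: 40.28
ee_pos: [467.3, 369.4, 210.0]
tcp_rot: [-2.217, -2.226, -0.0]
force: [0.2, 0.5, 2.5]
grip_width: 0.4
grasp_force: 1.5
```

Emit:
servo_tool --commands '[[[0,0,0.002],[0,0,0],-1],[[0,0,0],[0,0,0],-1],[[0,0,0],[0,0,0],-1]]'

```text
time: 40.53
ee_pos: [467.3, 369.4, 208.1]
tcp_rot: [2.217, 2.226, 0.0]
force: [0.3, 0.0, 4.2]
grip_width: 0.3
grasp_force: 2.1
```

Emit:
servo_tool --commands '[[[0,0,0.001],[0,0,0],-1],[[0,0,0],[0,0,0],-1],[[0,0,0],[0,0,0],-1]]'

```text
time: 40.78
ee_pos: [467.3, 369.4, 207.1]
tcp_rot: [2.217, 2.226, 0.0]
force: [0.1, 0.7, 4.6]
grip_width: 0.4
grasp_force: 2.4
```

Emit:
servo_tool --commands '[[[0,0,0.001],[0,0,0],-1],[[0,0,0],[0,0,0],-1],[[0,0,0],[0,0,0],-1]]'

```text
time: 41.03
ee_pos: [467.4, 369.5, 206.8]
tcp_rot: [2.217, 2.226, 0.0]
force: [-4.4, -2.6, 18.6]
grip_width: 0.3
grasp_force: 9.7
```

Emit:
servo_tool --commands '[[[0,0,-0.005],[0,0,0],-1],[[0,0,-0.02],[0,0,0],-1],[[0,0,-0.04],[0,0,0],-1],[[0,0,-0.04],[0,0,0],-1],[[0,0,-0.04],[0,0,0],-1]]'

```text
time: 41.45
ee_pos: [466.8, 369.0, 352.0]
tcp_rot: [-2.217, -2.226, 0.003]
force: [-0.0, -0.5, 1.0]
grip_width: 0.5
grasp_force: 0.0
```

Emit:
servo_tool --commands '[[[0,0,-0.04],[0,0,0],-1],[[0,0,0],[0,0,0],-1],[[0,0,0],[0,0,0],-1],[[0,0,0],[0,0,0],-1]]'

```text
time: 41.78
ee_pos: [466.9, 369.1, 390.5]
tcp_rot: [-2.217, -2.226, 0.001]
force: [-0.1, -1.1, 0.1]
grip_width: 0.6
grasp_force: 0.0
```

```bash
python3 - <<'E'
from h import *
o=status.get_obs(); print(o["force"],o["ee_pos"],np.abs(o["joint_vel"]).max())
scan("top","top13.png"); im,cm=snap("scene","s13.png")
a=cv2.imread("pics/top13.png")[140:280,160:460]; b=cv2.imread("pics/s13.png")[130:300,200:440]
cv2.imwrite("pics/m13.png",np.hstack([cv2.resize(a,(400,187),interpolation=2),np.zeros((187,0,3),np.uint8)]) if 0 else np.vstack([cv2.resize(a,(640,299),interpolation=2),cv2.resize(b,(640,300),interpolation=2)]))
E
```

```text
[-0.11569576 -1.07527671  0.09341291] [466.90193967 369.1306246  390.5076349 ] 0.023959923262709158
top knob [622.3  53.5] [([654.1, 29.2], -37, 40)]
top knob [610.7 144.8] [([650.3, 145.0], 0, 40)]
top knob [ 599.  -265.1] [([632.7, -290.7], -37, 42)]
top knob [ 596.3 -189.8] [([577.7, -157.4], 120, 37)]
top knob [603.2 236.5] [([632.8, 260.9], 39, 38)]
```

View pics/m13.png

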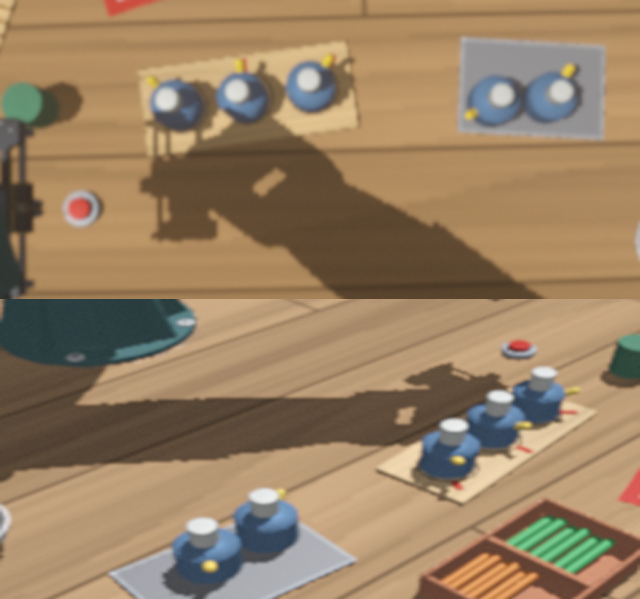

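```bash
python3 -c "
from bench import r; print(r.sign_off())"
```

```text
the job is handed in; nothing more can be done
None
```

The job is handed in; no verdict came back. All five pourers were present: the three full ones stand in their own rings facing the red marks (about 2–3 mm off centre by camera, 8 mm allowed), the two nearly empty ones stand on the mat, one inside its limits even after being knocked aside, and the button was pressed fully down and let go.

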